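# Eject a plug-in module from the inspection dock and start its test

### The job

Push the spring ejector of the dock under the inspection camera fully in so that it drives the module out, then take the module and set it down flat in the tester's nest with its connector tongue towards the black contact block. With the module in place and released, press the tester's start button fully down and let it come up again. Do not bump the camera or its ring light, do not let the module fall, and leave the transformer and the solder spool where they are.

Things in the scene. Friction and masses are not known exactly. Their poses are not given: they have to be found in the camera images.
- dock: Fixed ejector dock: aluminium channel on a white stage plate (215 x 200 x 15 mm). Origin: on the table under the channel's middle line; x: the way the module is driven out, y across, z up. Channel: x -45 to 60 mm, floor at z 40 mm, 54 mm wide inside, 70 outside; steel lips at z 64 to 70 mm leave a 30 mm slot open above the module.
- exit (a point): Middle of the floor at the channel's open end (dock x 60, z 40 mm). From here a ledge 36 mm wide (narrower than the module) goes on level with the floor to x 125 mm, so that the driven-out module stays supported and its sides can be gripped.
- ejector (a joint): The ejector slide, m: 0 at rest, 0.050 pushed fully in along the dock's +x. Spring return, 3 N rising to 8 N. Fully in, its rod (20 mm wide, 14 mm high) has pushed the module until it stands about 45 mm out of the exit; the module stays there when the slide comes back.
- ejector_pad (a point): Centre of the outer face of the ejector's black push plate: upright, 60 mm wide (dock y), 36 mm high (z 30 to 66 mm), 10 mm thick, facing the dock's -x; at dock x -125, z 48 mm at rest. It moves with the slide to x -75 mm, then below the rim of the ring light.
- camera: Inspection camera over the dock, same origin and axes, fixed to it; must not be bumped (under 3 N). White ring light: 110 mm diameter disc, centre dock x -30, y 0, z 120 to 150 mm; black collar 90 mm diameter to z 185 mm; barrel 60 mm diameter to z 245 mm. An arm (z 190 to 220 mm) runs to a column (280 mm tall, clamp 48 mm diameter) at x -30, y -125 mm.
- module: Plug-in module, loose, about 140 g: grey plastic case 85 x 50 x 22 mm with a narrower black connector tongue at one end (15 long, 30 wide, 8 mm thick); 100 mm overall. Origin: centre of the underside of the overall length; case at x -35 to 50 mm, tongue at x -50 to -35 mm, z up. At the start it lies in the channel, tongue towards the ejector, axes along the dock's.
- module_tongue (a point): End of the module's connector tongue (module x -50, z 11 mm).
- tester: Fixed tester: grey box 210 (x) x 100 (y) x 35 mm (z) with a nest on its top; origin: centre of its underside. Black contact block 20 x 56 mm, 18 mm high, on its top at x -43 to -23 mm.
- nest (a point): Centre of the nest's floor (tester x 35, z 35 mm), axes as the tester's. The nest is 116 mm (x) by 64 mm (y) inside, with a steel rim 4 mm thick and 6 mm high on three sides and the black contact block at its -x end. The module lies in it with its axes along the nest's (tongue to -x).
- start (a joint): Travel of the tester's round start button, m: 0 up, 0.006 fully down (5 N, spring return).
- start_top (a point): Centre of the top of the start button (32 mm diameter), at tester x -78, y -5 mm, beyond the contact block from the nest.
- transformer: Blue toroidal transformer, loose, 116 mm diameter, 49 mm high with its bolt; origin: centre of underside. It stands on the other side of the dock from the tester.
- spool: Copper-coloured solder spool with white flanges, loose, 44 mm diameter, 36 mm high, standing on the white stage plate; origin: centre of underside.
Things that resemble listed ones, but are neither listed nor needed, are in the scene too. Of the things like the module, leave any that is purple; of the rest the smaller one is meant.

How it is judged:
On the way, in this order (a step that is already met when the one before it is completed fails the run):
1. the ejector is fully in and has driven the module out of the channel (value of joint ejector above 0.045 m and x of module in the frame of dock above 0.047 m), for 0.1 s.
2. the module lies flat in the nest, tongue to the contact block, released (x of module in the frame of nest between -0.012 and 0.012 m and y of module in the frame of nest between -0.011 and 0.011 m and z of module in the frame of nest between -0.004 and 0.003 m and angle between module's own z axis and vertical below 0.06 rad and x of module_tongue in the frame of nest below -0.03 m and contact force between the fingers and module below 0.05 N and linear speed of module below 0.02 m/s), for 0.2 s.
3. the start button is fully down (value of joint start above 0.005 m and x of module in the frame of nest between -0.012 and 0.012 m and y of module in the frame of nest between -0.011 and 0.011 m and z of module in the frame of nest between -0.004 and 0.003 m and angle between module's own z axis and vertical below 0.06 rad and x of module_tongue in the frame of nest below -0.03 m), for 0.05 s.
At the end, for the whole second after the job is handed in: The module lies at rest in the nest, released: within 12 mm of its centre along it and 11 mm across, within 4 mm of its floor height, level within 0.06 rad, tongue towards the contact block; the start button is up again (under 1 mm) and the ejector is back (under 5 mm) (all of step 2 and value of joint start below 0.001 m and value of joint ejector below 0.005 m); the robot touches nothing.
It fails at once if the camera or its ring light is bumped (3 N or more) (contact force between camera and anything else above 3 N).
It fails at once if the module falls to the bench or the stage plate (height (world z) of module below 0.022 m).
It fails at once if the start button is pressed before the module lies in the nest (value of joint start above 0.004 m and not (x of module in the frame of nest between -0.012 and 0.012 m and y of module in the frame of nest between -0.011 and 0.011 m and z of module in the frame of nest between -0.004 and 0.003 m and angle between module's own z axis and vertical below 0.06 rad and x of module_tongue in the frame of nest below -0.03 m)).
It fails at once if the transformer or the spool is shifted by more than 25 mm (distance of any of transformer, spool from where it was at the start of the episode above 0.025 m).
It also fails if it takes over 72 s, if anything falls off the work surface, if the arm or the gripper's body presses on something with over 40 N, if the wrist force passes 120 N, or if a joint passes its speed limit or range.

### The arm

A 7-joint arm with a two-finger parallel gripper is mounted at the origin on the work surface. World frame = base frame: x ahead of the robot, y to its left, z up, the work surface at z = 0. Lengths are in m, angles in rad, forces in N, time in s.
With the tool pointing down it reaches from about 0.425 to 1.025 m from the base axis. Payload 9.4 kg.
Tool frame: the origin (TCP) lies at the very end of the fingers, on their centre line; the grasp point (between the pads) lies 19 mm behind it; z points along the fingers, y is the line along which they close (so a half turn about z gives the same grasp; the last joint's range is limited). The gripper opens to 93 mm and grips with 3 to 60 N. Pads are 15 mm wide; open, the fingers measure 128 mm over their backs; the gripper's body (75 mm by 188 mm) begins 65 mm behind the grasp point.
Start: joints at [-1.318, 0.599, -0.003, 1.599, 0.002, 0.943, -0.08], TCP at [0.235, 0.686, 0.219] pointing down, gripper open.
Joint ranges: [-2.57, 2.57], [-0.35, 1.97], [-1.29, 1.29], [0.11, 2.56], [-1.05, 4.19], [0.11, 1.86], [-2.63, 2.63]. Speed limits (rad/s): [2.22, 2.22, 3.01, 3.01, 3.14, 3.14, 3.14].

### API

Orientations are given as [roll, pitch, yaw] about the fixed x, y, z axes, in that order (R = Rz(yaw) Ry(pitch) Rx(roll)).
In Python, from bench import get_obs, viewer, ctrl gives the robot as it stands. The module is installed in compiled form; this text tells all that it offers.
- The arm moves only by the tool move_arm, never from a script. Its argument "series" is text: rows parted by semicolons, each of 5 numbers parted by spaces: the shift along the tool's x, y, z in units of 8 cm (1.0 is 8 cm), then the turn about the tool's z in units of 90 degrees (1.0 is 90 degrees), then the opening, from 0 (shut) to 1 (fully open). A call has exactly 5 rows; each row is the pose to reach, as a shift and turn from the pose commanded when the call began, along the tool's axes at that moment; what a row does not reach only later rows make up. A row lasts 1/10 s, in which the tool goes at most 50 mm and 8.59 degrees, less where a joint would pass 70% of its speed; a pose out of reach is approached as far as the arm can. A call with a number of a shift or a turn outside -1 to 1 is refused whole. A call with a gripper value outside its range is refused whole. The fingers move at their own pace and stop on an object; "newtons" is the grip in N (left out, the last holds). Time passes only in rows, so rows that repeat a pose let the fingers close, or fill a call up. It gives the time, the measured TCP pose, the force, the opening and the grip force at its end, in the units of the state.
- get_obs(): the state, without advancing time (a new reading comes with each control period).
- viewer.snapshot(name): name is "scene" or "top" or "wrist"; returns a dict with "image" (480x640x3 uint8, red, green, blue), "depth" (480x640 float32, m along the optical axis (not along the pixel's ray), 0 where there is no reading), "intrinsics" (3x3 intrinsics, pixels), "k1" (the pictures are not rectified: a ray, as slopes to the right and down, at radius r is drawn at 1 + k1 r^2 times it, then the intrinsics apply), "rvec" (rotation vector, rad) and "tvec" (3), from world to camera coordinates, as OpenCV has them; the wrist camera has in their place "hand_eye" (4x4, takes a point from camera to tool coordinates, whose origin is the TCP and whose axes are the flange's). Camera axes: x right, y down, z forward; pixel columns grow to the right and rows downward; lengths in m; the calibration is good to about 2 mm. A picture is of the moment at which its call begins: read the wrist's pose just before it.
- ctrl.finish_job(): hands the job in; it is judged then, once.
Trained networks look in the newest picture that a camera, given by its name, has taken for a name from the list of things; names that differ only in an ending like _2 or _b are one class to them, and where a whole thing is asked for, a point or a joint stands for the part that bears it (a point fixed in the world has none). Each returns a list of dicts, best first, with "confidence" (0 to 1); they miss things now and then, are a little off and sometimes report something else, mostly with a low value. They report only what shows in the picture. A call takes as long as a camera call. They do not tell look-alikes from the thing itself.
- viewer.recognise(thing, camera): "position" ([column, row] in pixels, amid what is visible of it).
- viewer.trace(thing, camera): "region" (480x640 bool, what is visible of it) and "position" ([column, row] in pixels, amid what is visible of it).
The state is a dict: "t": time; "qpos": joint angles; "joint_vel": joint speeds; "effort": joint torques, N m; "ee_pos": TCP position; "ee_rot": TCP orientation; "contact_force": force on the tool from outside, world axes, zero at the start; "wrist_torque": the same for the moment, N m; "width": finger opening in m; "finger_force": force on a finger pad.
Only numpy, scipy, OpenCV 4.12 (cv2) and the standard library are available. Lean on these libraries where they do the work, as an engineer would, in place of code of your own. Each camera call takes 0.05 s, during which the arm holds its last target. There are 200 camera calls.

## Working session

There is one attempt and no reset: what is moved stays moved. The work goes in short steps, Python scripts to look and compute and a tool call to move; the robot and the scene stay as the last step left them, time stands still between calls to the robot, and variables do not carry over. Pictures are saved under pics/ and viewed, at most 10 in all, crops included, and the job is handed in when it is done.

Besides the shell and the picture viewer there is one more tool, called by a JSON object that holds its "api" and its "payload". move_arm: Moves the arm, as the interface text tells. Its arguments: {"type":"object","properties":{"series":{"type":"string"},"newtons":{"type":"number"}},"required":["series"]}

```bash
mkdir -p pics; cat > h.py <<'E'
import numpy as np, cv2
from scipy.spatial.transform import Rotation as R
from bench import get_obs, viewer, ctrl
def snap(n):
    o=get_obs(); s=viewer.snapshot(n); s['o']=o
    if 'hand_eye' in s:
        T=np.eye(4); T[:3,:3]=R.from_euler('xyz',o['ee_rot']).as_matrix(); T[:3,3]=o['ee_pos']
        s['T']=T@s['hand_eye']
    else:
        T=np.eye(4); Rm=cv2.Rodrigues(np.array(s['rvec'],float))[0]
        T[:3,:3]=Rm.T; T[:3,3]=-Rm.T@np.array(s['tvec'],float).ravel(); s['T']=T
    return s
def rays(s,uv):
    K=np.array(s['intrinsics'],float); uv=np.asarray(uv,float).reshape(-1,1,2)
    return cv2.undistortPoints(uv,K,np.array([s['k1'],0,0,0,0.])).reshape(-1,2)
def p3(s,uv,d):  # depth points
    r=rays(s,uv); P=np.c_[r,np.ones(len(r))]*np.reshape(d,(-1,1)); return P@s['T'][:3,:3].T+s['T'][:3,3]
def onz(s,uv,z):
    r=rays(s,uv); d=np.c_[r,np.ones(len(r))]@s['T'][:3,:3].T; t=s['T'][:3,3]
    return t+d*((z-t[2])/d[:,2:3])
def cloud(s):
    v,u=np.mgrid[0:480,0:640]; uv=np.c_[u.ravel(),v.ravel()]
    return p3(s,uv,s['depth'].ravel()).reshape(480,640,3)
def save(s,n): cv2.imwrite(f'pics/{n}.png',s['image'][:,:,::-1])
E
python3 - <<'E'
from h import *
import pickle
print({k:np.round(v,3) if not isinstance(v,(str,)) else v for k,v in get_obs().items()})
D={}
for c in ['scene','top']:
    s=snap(c); save(s,c); print(c,s['image'].shape,s['k1'],s['T'][:3,3].round(3))
    s['P']=cloud(s); D[c]=s
    for t in ['dock','ejector_pad','ejector','module','tester','start_top','transformer','spool','camera']:
        for r in viewer.trace(t,c)[:4]:
            u,v=np.round(r['position']).astype(int); m=r['region']&(s['depth']>0)
            P=s['P'][m]
            print(t,[u,v],round(r['confidence'],2),m.sum(),P.mean(0).round(3) if len(P) else '', np.percentile(P[:,2],95).round(3) if len(P) else '', s['image'][r['region']].mean(0).round())
            D[(t,c,u,v)]=r['region']
pickle.dump(D,open('d.pkl','wb'))
a=np.hstack([D['scene']['image'],D['top']['image']])
E
```

```text
{'t': np.float64(0.0), 'qpos': array([-1.318,  0.6  , -0.003,  1.6  ,  0.002,  0.943, -0.08 ]), 'joint_vel': array([-0.001,  0.002, -0.002,  0.   ,  0.001,  0.002,  0.001]), 'effort': array([-1.0000e-03, -7.6506e+01,  1.4970e+00, -2.5233e+01, -5.2000e-02,
        1.7000e-02,  0.0000e+00]), 'ee_pos': array([0.235, 0.685, 0.218]), 'ee_rot': array([-3.14 ,  0.   ,  2.812]), 'contact_force': array([-0.053, -0.285,  0.012]), 'wrist_torque': array([-0.053, -0.016, -0.023]), 'finger_force': np.float64(0.0), 'width': np.float64(0.093)}
scene (480, 640, 3) 0.009162606573002835 [0.918 0.457 0.948]
dock [np.int64(326), np.int64(248)] 0.72 6382 [ 0.62  -0.009  0.024] 0.069 [167. 170. 166.]
module [np.int64(371), np.int64(338)] 0.84 1327 [0.666 0.204 0.02 ] 0.024 [104.  75. 119.]
module [np.int64(234), np.int64(298)] 0.69 2411 [ 0.843 -0.015  0.028] 0.034 [104. 106. 103.]
module [np.int64(347), np.int64(221)] 0.63 486 [ 0.564 -0.018  0.06 ] 0.065 [101. 103. 103.]
tester [np.int64(310), np.int64(270)] 0.61 513 [0.693 0.032 0.041] 0.053 [184. 182. 175.]
tester [np.int64(348), np.int64(224)] 0.18 50
[... 1079 characters left out ...]
2 270 [ 0.569 -0.006  0.061] 0.065 [146. 146. 151.]
tester [np.int64(472), np.int64(296)] 0.67 5720 [ 0.523 -0.306  0.035] 0.052 [130. 132. 135.]
start_top [np.int64(495), np.int64(329)] 0.75 225 [ 0.453 -0.341  0.055] 0.059 [128. 131. 134.]
transformer [np.int64(145), np.int64(286)] 0.8 2827 [0.527 0.335 0.04 ] 0.046 [ 77. 114. 173.]
spool [np.int64(303), np.int64(200)] 0.66 437 [0.692 0.029 0.047] 0.053 [224. 226. 222.]
spool [np.int64(401), np.int64(280)] 0.54 315 [ 0.547 -0.158  0.056] 0.067 [83. 91. 91.]
spool [np.int64(494), np.int64(331)] 0.19 224 [ 0.452 -0.341  0.055] 0.059 [129. 131. 134.]
camera [np.int64(361), np.int64(260)] 0.61 4707 [ 0.596 -0.074  0.208] 0.251 [148. 154. 154.]
```

View pics/scene.png

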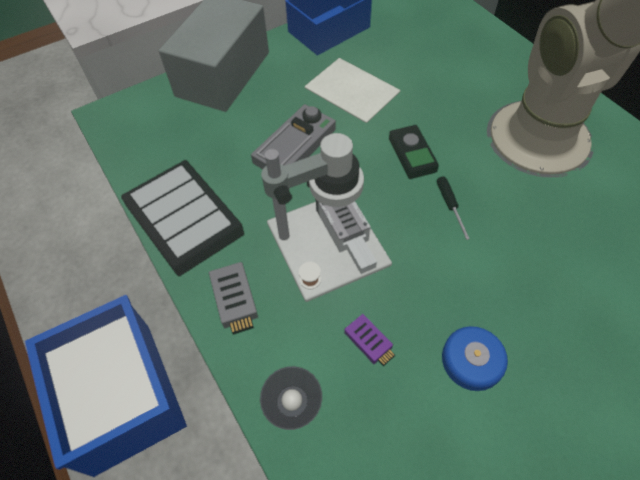

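View pics/top.png

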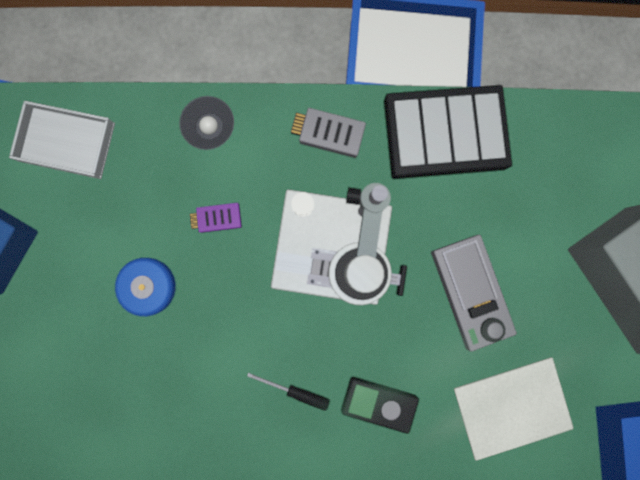

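The scene view shows the dock and camera at (330,240), the tester at (295,135), the transformer at (474,357) and the spool at (310,272).

In the top view there are three things that could be taken for the module:
- **Large grey one:** (332,131)
- **Purple one:** (218,217)
- **Grey one in the channel:** (320,266), under the ring light and the smaller of the two greys. This is the one I choose.

Next I measure the poses.

```bash
python3 - <<'E'
from h import *
import pickle
D=pickle.load(open('d.pkl','rb')); s=D['top']; P=s['P']; I=s['image'].astype(int)
def rect(m,n):
    q=P[m][:,:2].astype(np.float32); (c,(w,h),a)=cv2.minAreaRect(q*1000); print(n,m.sum(),'c',np.round(c,1),'wh',np.round([w,h],1),'ang',round(a,2),'z',np.percentile(P[m][:,2],[5,50,95]).round(4))
Z=P[:,:,2]; X=P[:,:,0]; Y=P[:,:,1]
def clean(m): return cv2.morphologyEx(m.astype(np.uint8),cv2.MORPH_OPEN,np.ones((3,3)))>0
box=lambda x0,x1,y0,y1:(X>x0)&(X<x1)&(Y>y0)&(Y<y1)
print('table z',np.median(Z[box(.4,.45,0.1,.3)]))
rect(clean(box(.45,.8,-.16,.15)&(Z>.010)&(Z<.020)),'plate')
rect(clean(box(.5,.6,-.2,-.13)&(Z>.03)&(Z<.075)),'pad')
rect(clean(box(.45,.66,-.045,.1)&(Z>.055)&(Z<.08)),'lips')
rect(clean(box(.45,.66,-.0,.1)&(Z>.035)&(Z<.05)),'ledge')
rect(clean(box(.40,.66,-.45,-.2)&(Z>.025)&(Z<.045)),'tester box')
rect(clean(box(.40,.66,-.45,-.2)&(Z>.046)),'tester high')
rect(clean(box(.4,.75,-.2,.1)&(Z>.14)&(Z<.16)),'ring')
rect(clean(box(.78,.9,-.1,.06)&(Z>.018)&(Z<.06)),'bigmodule')
rect(clean(box(.78,.9,-.1,.1)&(Z>.008)&(Z<.06)),'bigmodule+t')
rect(clean(box(.3,.45,-.05,.2)&(Z>.008)&(Z<.06)),'screwdriver')
for k in D:
    if isinstance(k,tuple) and k[1]=='top' and k[0] in('start_top','ejector_pad','transformer','spool'):
        m=D[k]; rect(m&(Z>np.percentile(Z[m],50)-.006),k)
w=snap('wrist'); print(w['hand_eye'].round(3))
a=s['image'][190:340,270:520]; b=s['image'][90:175,270:420]
cv2.imwrite('pics/crop.png',np.vstack([cv2.resize(a,(750,450),interpolation=2)[:,:,::-1]]))
E
```

```text
table z -0.0005939283873959145
plate 4850 c [611.5 -28.7] wh [214.8 199.4] ang 81.77 z [0.0111 0.0142 0.0177]
pad 296 c [ 547.6 -153.1] wh [26.6 58.6] ang 82.27 z [0.0435 0.0619 0.0671]
lips 758 c [569.4  -6.7] wh [44.7 69.9] ang 82.14 z [0.0591 0.0674 0.0724]
ledge 618 c [576.9  45.5] wh [68.7 35.8] ang 81.87 z [0.0361 0.0393 0.0429]
tester box 4632 c [ 523.5 -310.5] wh [210.7 102.7] ang 20.28 z [0.03   0.034  0.0395]
tester high 547 c [ 469.  -327.7] wh [72.6 55. ] ang 14.82 z [0.0479 0.0527 0.0581]
ring 687 c [557.6 -73. ] wh [108.8 104.6] ang 73.97 z [0.1459 0.1489 0.152 ]
bigmodule 2278 c [843.1 -17.8] wh [141.5  72.1] ang 76.76 z [0.0214 0.0303 0.0338]
bigmodule+t 2384 c [843.1 -17.5] wh [141.9  72.2] ang 76.65 z [0.0191 0.0302 0.0337]
screwdriver 593 c [326.9  54.3] wh [169.3  26.2] ang 72.92 z [0.012  0.0215 0.0268]
('ejector_pad', 'top', np.int64(401), np.int64(280)) 227 c [541.2 -79.9] wh [ 54.8 181.6] ang 3.08 z [0.0567 0.0631 0.0676]
('start_top', 'top', np.int64(495), np.int64(329)) 217 c [ 507.9 -173. ] wh [386.8  30.9] ang 71.91 z [0.0519 0.0556 0.0595]
('transformer', 'top', np.int64(145), np.int64(286)) 2566 c [564.3 210.5] wh [113.3 379.9] ang 16.43 z [0.0371 0.0416 0.0463]
('spool', 'top', np.int64(303), np.int64(200)) 401 c [639.   29.4] wh [150.9  40.8] ang 0.7 z [0.0469 0.0503 0.0536]
('spool', 'top', np.int64(401), np.int64(280)) 244 c [541.3 -80.2] wh [ 56.7 181.6] ang 3.7 z [0.0565 0.063  0.0676]
('spool', 'top', np.int64(494), np.int64(331)) 214 c [ 452.1 -341.3] wh [29.5 30.3] ang 26.7 z [0.0521 0.0556 0.0595]
[[-0.001 -0.961 -0.276  0.076]
 [ 1.    -0.001  0.    -0.   ]
 [-0.    -0.276  0.961 -0.165]
 [ 0.     0.     0.     1.   ]]
```

View pics/crop.png

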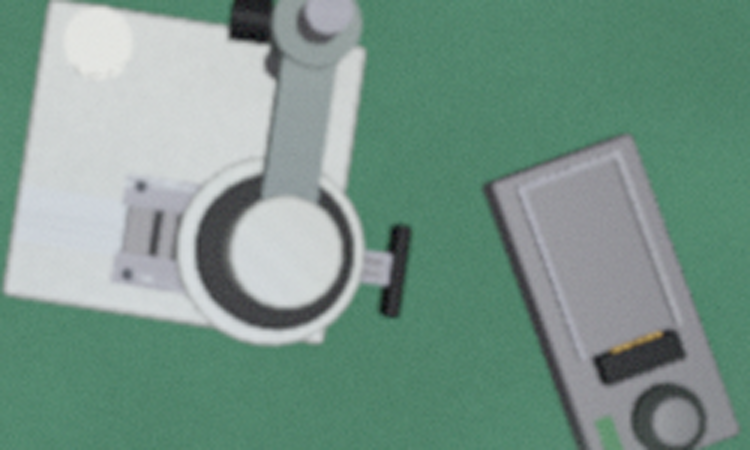

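Crop: the module is visible between the lips at (155,225). The ejector plate is at (397,270), the nest at (610,250), the contact block at (640,357) and the button at (668,420).

**Why the fingers can't push the plate:** the tool can't tilt, and the gripper body covers at least 30 mm around the fingers. It would hit the ring light (rim at dock x -85) well before the plate got to -80. The push therefore needs a held extension. The loose large grey module, 141 x 72 mm at (0.843,-0.018), isn't a protected item and will do as a push rod. I'll put it back afterwards.

```bash
cat >> h.py <<'E'
def plan(*goals, start=None):
    """goals: (x,y,z,yaw_deg,grip) ; prints 5-row ramps for each call"""
    o=get_obs(); p=np.array(o['ee_pos']); yaw=np.degrees(o['ee_rot'][2])
    for g in goals:
        q=np.array(g[:3]); 
        while 1:
            Rm=R.from_euler('xyz',[np.pi,0,np.radians(yaw)]).as_matrix()
            d=Rm.T@(q-p)/.08; dy=(g[3]-yaw+180)%360-180; t=-dy/90
            n=max(1,int(np.ceil(max(np.abs(d).max(),abs(t)/.45)-.01)))
            st=np.round(np.r_[d/n,t/n],2)
            print(' '.join(map(str,st)),'| grip',g[4],'| x%d left'%n)
            p=p+Rm@st[:3]*.08; yaw-=st[3]*90
            if n==1: break
    print('end',p.round(4),round(yaw,2))
E
python3 - <<'E'
from h import *
plan((.70,.20,.24,77,1),(.835,-.02,.24,77,1))
E
```

```text
-0.93 -0.48 -0.03 0.12 | grip 1 | x8 left
-0.88 -0.26 -0.03 0.1 | grip 1 | x8 left
-0.91 -0.12 -0.03 0.1 | grip 1 | x7 left
-0.92 0.02 -0.03 0.1 | grip 1 | x6 left
-0.91 0.17 -0.03 0.1 | grip 1 | x5 left
-0.87 0.31 -0.03 0.1 | grip 1 | x4 left
-0.81 0.44 -0.03 0.1 | grip 1 | x3 left
-0.73 0.56 -0.03 0.11 | grip 1 | x2 left
-0.62 0.67 -0.03 0.1 | grip 1 | x1 left
-0.77 0.75 0.0 0.0 | grip 1 | x3 left
-0.78 0.75 0.0 0.0 | grip 1 | x2 left
-0.77 0.75 0.0 0.0 | grip 1 | x1 left
end [ 0.8353 -0.02    0.2402] 77.4
```

{"api": "move_arm", "payload": {"series": "-0.19 -0.1 -0.01 0.02 1; -0.37 -0.19 -0.01 0.05 1; -0.56 -0.29 -0.02 0.07 1; -0.74 -0.38 -0.03 0.1 1; -0.93 -0.48 -0.03 0.12 1"}}

```text
t: 1.55
ee_pos: [0.2943, 0.6242, 0.2214]
ee_rot: [3.141, 0.0, 2.619]
contact_force: [0.2, 0.5, 1.0]
width: 0.0929
finger_force: 0.0
```

{"api": "move_arm", "payload": {"series": "-0.18 -0.05 -0.01 0.02 1; -0.35 -0.1 -0.01 0.04 1; -0.53 -0.16 -0.02 0.06 1; -0.7 -0.21 -0.03 0.08 1; -0.88 -0.26 -0.03 0.1 1"}}

```text
t: 2.05
ee_pos: [0.3443, 0.5719, 0.2236]
ee_rot: [3.141, -0.0, 2.464]
contact_force: [-0.1, 0.7, 0.2]
width: 0.0929
finger_force: 0.0
```

{"api": "move_arm", "payload": {"series": "-0.18 -0.02 -0.01 0.02 1; -0.36 -0.05 -0.01 0.04 1; -0.55 -0.07 -0.02 0.06 1; -0.73 -0.1 -0.03 0.08 1; -0.91 -0.12 -0.03 0.1 1"}}

```text
t: 2.55
ee_pos: [0.3953, 0.5186, 0.226]
ee_rot: [3.141, 0.0, 2.307]
contact_force: [0.0, 0.0, 0.4]
width: 0.093
finger_force: 0.0
```

{"api": "move_arm", "payload": {"series": "-0.18 0 -0.01 0.02 1; -0.37 0.01 -0.01 0.04 1; -0.55 0.01 -0.02 0.06 1; -0.74 0.02 -0.03 0.08 1; -0.92 0.02 -0.03 0.1 1"}}

```text
t: 3.05
ee_pos: [0.4462, 0.4653, 0.2283]
ee_rot: [3.141, 0.0, 2.149]
contact_force: [0.5, 0.3, -0.8]
width: 0.093
finger_force: 0.0
```

{"api": "move_arm", "payload": {"series": "-0.18 0.03 -0.01 0.02 1; -0.36 0.07 -0.01 0.04 1; -0.55 0.1 -0.02 0.06 1; -0.73 0.14 -0.03 0.08 1; -0.91 0.17 -0.03 0.1 1"}}

```text
t: 3.55
ee_pos: [0.4975, 0.412, 0.2308]
ee_rot: [3.141, -0.0, 1.992]
contact_force: [0.3, 0.5, -0.5]
width: 0.0929
finger_force: 0.0
```

{"api": "move_arm", "payload": {"series": "-0.17 0.06 -0.01 0.02 1; -0.35 0.12 -0.01 0.04 1; -0.52 0.19 -0.02 0.06 1; -0.7 0.25 -0.03 0.08 1; -0.87 0.31 -0.03 0.1 1"}}

```text
t: 4.05
ee_pos: [0.5487, 0.3586, 0.2332]
ee_rot: [3.141, 0.0, 1.835]
contact_force: [0.8, -0.5, -0.2]
width: 0.093
finger_force: 0.0
```

{"api": "move_arm", "payload": {"series": "-0.16 0.09 -0.01 0.02 1; -0.32 0.18 -0.01 0.04 1; -0.49 0.26 -0.02 0.06 1; -0.65 0.35 -0.03 0.08 1; -0.81 0.44 -0.03 0.1 1"}}

```text
t: 4.55
ee_pos: [0.5997, 0.3055, 0.2356]
ee_rot: [3.141, -0.0, 1.678]
contact_force: [0.2, 0.4, -0.3]
width: 0.0933
finger_force: 0.0
```

{"api": "move_arm", "payload": {"series": "-0.15 0.11 -0.01 0.02 1; -0.29 0.22 -0.01 0.04 1; -0.44 0.34 -0.02 0.07 1; -0.58 0.45 -0.03 0.09 1; -0.73 0.56 -0.03 0.11 1"}}

```text
t: 5.05
ee_pos: [0.6506, 0.2525, 0.2379]
ee_rot: [3.141, -0.0, 1.506]
contact_force: [0.3, -0.6, 0.6]
width: 0.0933
finger_force: 0.0
```

{"api": "move_arm", "payload": {"series": "-0.12 0.13 -0.01 0.02 1; -0.25 0.27 -0.01 0.04 1; -0.37 0.4 -0.02 0.06 1; -0.5 0.54 -0.03 0.08 1; -0.62 0.67 -0.03 0.1 1"}}

```text
t: 5.55
ee_pos: [0.7011, 0.1994, 0.2404]
ee_rot: [3.141, -0.0, 1.348]
contact_force: [0.8, 0.9, 0.1]
width: 0.0929
finger_force: 0.0
```

{"api": "move_arm", "payload": {"series": "-0.15 0.15 0 0 1; -0.31 0.3 0 0 1; -0.46 0.45 0 0 1; -0.62 0.6 0 0 1; -0.77 0.75 0 0 1"}}

```text
t: 6.05
ee_pos: [0.746, 0.1256, 0.2403]
ee_rot: [3.141, 0.0, 1.351]
contact_force: [-1.5, 0.2, -0.4]
width: 0.0931
finger_force: 0.0
```

```bash
python3 - <<'E'
from h import *
o=get_obs(); print(o['ee_pos'].round(4),np.degrees(o['ee_rot']).round(2),o['qpos'].round(3))
s=snap('wrist'); save(s,'w1'); P=cloud(s); Z=P[:,:,2]; X,Y=P[:,:,0],P[:,:,1]
m=(X>.76)&(X<.92)&(Y>-.11)&(Y<.08)&(Z>.008)&(Z<.06); m=cv2.morphologyEx(m.astype(np.uint8),cv2.MORPH_OPEN,np.ones((3,3)))>0
for lo,hi in((.008,.06),(.027,.06),(.008,.026)):
    k=m&(Z>lo)&(Z<hi); c,wh,a=cv2.minAreaRect((P[k][:,:2]*1000).astype(np.float32)); print(lo,k.sum(),np.round(c,1),np.round(wh,1),round(a,2),np.percentile(Z[k],[5,50,95]).round(4))
E
```

```text
[0.746  0.1256 0.2403] [179.99   0.    77.39] [-0.473  0.649  0.404  1.514 -0.28   1.036 -0.22 ]
0.008 3814 [843.8 -15.5] [137.9  70.7] 76.33 [0.0137 0.0296 0.0316]
0.027 2386 [842.8 -20.4] [105.2  70.4] 76.37 [0.0285 0.0304 0.0319]
0.008 1386 [824.4  -1.4] [146.7  59.1] 45.05 [0.0105 0.0203 0.0241]
```

View pics/w1.png

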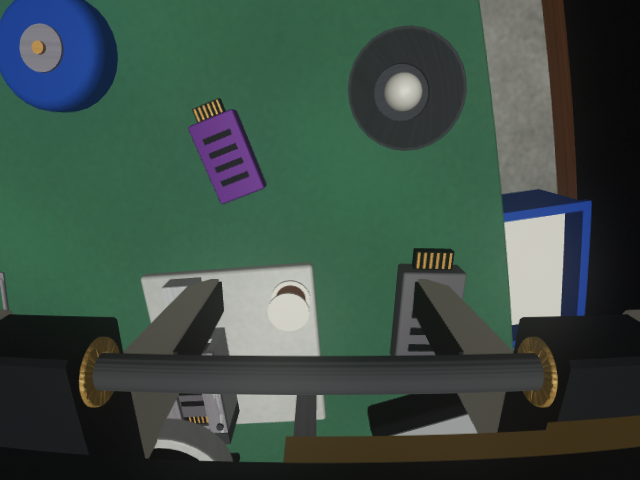

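```bash
python3 - <<'E'
from h import *
plan((.835,-.049,.24,76.5,1),(.835,-.049,.10,76.5,1),(.835,-.049,.005,76.5,1))
E
```

```text
-0.92 0.77 0.0 0.0 | grip 1 | x2 left
-0.92 0.77 0.0 0.01 | grip 1 | x1 left
-0.0 0.0 0.88 -0.0 | grip 1 | x2 left
-0.0 0.0 0.87 -0.0 | grip 1 | x1 left
-0.0 0.0 0.6 -0.0 | grip 1 | x2 left
-0.0 0.0 0.59 -0.0 | grip 1 | x1 left
end [ 0.8348 -0.0489  0.0052] 76.3
```

The wrist view shows the large grey module at (430,310), tongue up in the image, with the purple one at (228,155) and the spool at (289,305). Moving over the large one and descending.

{"api": "move_arm", "payload": {"series": "-0.18 0.15 0 0 1; -0.37 0.31 0 0 1; -0.55 0.46 0 0 1; -0.74 0.62 0 0 1; -0.92 0.77 0 0 1"}}

```text
t: 6.6
ee_pos: [0.7901, 0.04, 0.2403]
ee_rot: [3.141, 0.0, 1.35]
contact_force: [-0.3, -0.2, 0.8]
width: 0.0932
finger_force: 0.0
```

{"api": "move_arm", "payload": {"series": "-0.18 0.15 0 0 1; -0.37 0.31 0 0 1; -0.55 0.46 0 0 1; -0.74 0.62 0 0.01 1; -0.92 0.77 0 0.01 1"}}

```text
t: 7.1
ee_pos: [0.8341, -0.0449, 0.2402]
ee_rot: [3.142, 0.0, 1.334]
contact_force: [-0.2, -0.6, -0.2]
width: 0.0929
finger_force: 0.0
```

{"api": "move_arm", "payload": {"series": "0 0 0.18 0 1; 0 0 0.36 0 1; 0 0 0.54 0 1; 0 0 0.72 0 1; 0 0 0.9 0 1"}}

```text
t: 7.6
ee_pos: [0.833, -0.0421, 0.1665]
ee_rot: [-3.141, -0.0, 1.336]
contact_force: [-0.3, 0.5, 0.0]
width: 0.0927
finger_force: 0.0
```

```bash
python3 - <<'E'
from h import *
o=get_obs(); print(o['ee_pos'].round(4),np.degrees(o['ee_rot']).round(2),o['qpos'].round(3))
s=snap('wrist'); t=snap('scene'); a=np.hstack([cv2.resize(s['image'],(400,300)),cv2.resize(t['image'][60:420,120:600],(400,300))]); cv2.imwrite('pics/w2.png',a[:,:,::-1])
plan((.835,-.049,.005,76.5,1))
E
```

```text
[ 0.833  -0.0421  0.1665] [-1.7994e+02 -1.0000e-02  7.6570e+01] [-0.207  0.813  0.374  1.361 -0.315  1.027 -0.011]
-0.04 0.03 1.0 0.0 | grip 1 | x2 left
-0.03 0.03 1.0 0.0 | grip 1 | x1 left
end [ 0.8353 -0.0489  0.005 ] 76.55
```

View pics/w2.png

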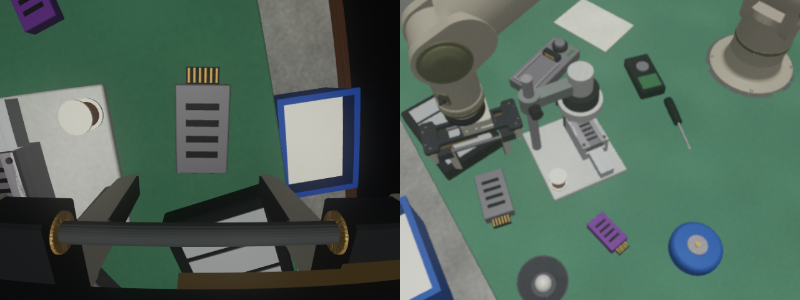

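The wrist half of the picture shows the large module centred under the gripper at (203,125). The point on the table below the TCP falls near (200,137), towards its rear, as intended. Descending.

{"api": "move_arm", "payload": {"series": "-0.01 0.01 0.2 0 1; -0.02 0.01 0.4 0 1; -0.02 0.02 0.6 0 1; -0.03 0.03 0.8 0 1; -0.04 0.03 1 0 1"}}

```text
t: 8.2
ee_pos: [0.8349, -0.0471, 0.0865]
ee_rot: [-3.141, 0.0, 1.335]
contact_force: [-0.3, 0.6, 0.2]
width: 0.093
finger_force: 0.0
```

```bash
python3 - <<'E'
from h import *
o=get_obs(); print(o['ee_pos'].round(4),np.degrees(o['ee_rot']).round(2),o['contact_force'].round(1))
s=snap('wrist'); P=cloud(s); Z=P[:,:,2]; X,Y=P[:,:,0],P[:,:,1]
m=(X>.76)&(X<.92)&(Y>-.11)&(Y<.08)&(Z>.026)&(Z<.035); m=cv2.morphologyEx(m.astype(np.uint8),cv2.MORPH_OPEN,np.ones((3,3)))>0
c,wh,a=cv2.minAreaRect((P[m][:,:2]*1000).astype(np.float32)); print(m.sum(),np.round(c,1),np.round(wh,1),round(a,2))
plan((.835,-.049,.005,76.5,1))
E
```

```text
[ 0.8349 -0.0471  0.0865] [-1.7998e+02  1.0000e-02  7.6500e+01] [-0.3  0.6  0.2]
21576 [841.2 -28.3] [120.4  71.4] 75.97
-0.02 0.03 0.98 -0.0 | grip 1 | x1 left
end [ 0.8352 -0.0492  0.0049] 76.49
```

{"api": "move_arm", "payload": {"series": "0 0.01 0.2 0 1; -0.01 0.01 0.45 0 1; -0.02 0.02 0.7 0 1; -0.02 0.03 0.9 0 1; -0.02 0.03 0.97 0 1"}}

```text
t: 8.75
ee_pos: [0.8356, -0.049, 0.0074]
ee_rot: [-3.138, 0.001, 1.335]
contact_force: [-1.1, 0.3, 0.6]
width: 0.0931
finger_force: 0.0
```

{"api": "move_arm", "payload": {"series": "0 0 0 0 0.6; 0 0 0 0 0.4; 0 0 0 0 0.3; 0 0 0 0 0.3; 0 0 0 0 0.3", "newtons": 50}}

```text
t: 9.25
ee_pos: [0.8371, -0.0492, 0.0117]
ee_rot: [3.141, -0.0, 1.335]
contact_force: [-1.8, -0.7, 4.6]
width: 0.0706
finger_force: 50.0
```

{"api": "move_arm", "payload": {"series": "0 0 0 0 0.3; 0 0 -0.05 0 0.3; 0 0 -0.2 0 0.3; 0 0 -0.4 0 0.3; 0 0 -0.6 0 0.3"}}

```text
t: 9.75
ee_pos: [0.8371, -0.0492, 0.0601]
ee_rot: [3.141, 0.0, 1.335]
contact_force: [0.4, 0.4, -4.4]
width: 0.0703
finger_force: 50.0
```

```bash
python3 - <<'E'
from h import *
plan((.835,-.049,.20,76.5,.3),(.80,-.25,.2,85,.3),(.575,-.30,.2,88,.3))
E
```

```text
-0.0 -0.01 -0.87 0.0 | grip 0.3 | x2 left
-0.0 -0.02 -0.88 0.0 | grip 0.3 | x1 left
-0.85 0.05 0.0 -0.03 | grip 0.3 | x3 left
-0.85 0.02 0.0 -0.03 | grip 0.3 | x2 left
-0.85 -0.03 0.0 -0.03 | grip 0.3 | x1 left
-0.3 -0.91 0.0 -0.01 | grip 0.3 | x3 left
-0.28 -0.92 0.0 -0.01 | grip 0.3 | x2 left
-0.27 -0.92 0.0 -0.02 | grip 0.3 | x1 left
end [ 0.575  -0.3003  0.2001] 88.2
```

{"api": "move_arm", "payload": {"series": "0 0 -0.18 0 0.3; 0 0 -0.36 0 0.3; 0 0 -0.54 0 0.3; 0 -0.01 -0.72 0 0.3; 0 -0.01 -0.9 0 0.3"}}

```text
t: 10.25
ee_pos: [0.836, -0.0489, 0.1319]
ee_rot: [-3.142, -0.0, 1.335]
contact_force: [0.8, 0.7, -3.7]
width: 0.0709
finger_force: 50.0
```

{"api": "move_arm", "payload": {"series": "0 0 -0.18 0 0.3; 0 0 -0.36 0 0.3; 0 0 -0.54 0 0.3; 0 -0.01 -0.72 0 0.3; 0 -0.01 -0.86 0 0.3"}}

```text
t: 10.75
ee_pos: [0.8355, -0.0488, 0.2011]
ee_rot: [3.141, -0.0, 1.335]
contact_force: [-0.9, 0.5, -3.9]
width: 0.0706
finger_force: 50.0
```

{"api": "move_arm", "payload": {"series": "-0.17 0.01 0 -0.01 0.3; -0.34 0.02 0 -0.01 0.3; -0.51 0.03 0 -0.02 0.3; -0.68 0.04 0 -0.02 0.3; -0.85 0.05 0 -0.03 0.3"}}

```text
t: 11.25
ee_pos: [0.8227, -0.1178, 0.1988]
ee_rot: [-3.141, 0.0, 1.382]
contact_force: [-0.7, -0.1, -4.1]
width: 0.0706
finger_force: 50.0
```

{"api": "move_arm", "payload": {"series": "-0.17 0 0 -0.01 0.3; -0.34 0.01 0 -0.01 0.3; -0.51 0.01 0 -0.02 0.3; -0.68 0.02 0 -0.02 0.3; -0.85 0.02 0 -0.03 0.3"}}

```text
t: 11.75
ee_pos: [0.8121, -0.1839, 0.1995]
ee_rot: [3.141, 0.0, 1.43]
contact_force: [0.0, -0.7, -3.3]
width: 0.0706
finger_force: 50.0
```

{"api": "move_arm", "payload": {"series": "-0.17 -0.01 0 -0.01 0.3; -0.34 -0.01 0 -0.01 0.3; -0.51 -0.02 0 -0.02 0.3; -0.68 -0.02 0 -0.02 0.3; -0.85 -0.03 0 -0.03 0.3"}}

```text
t: 12.25
ee_pos: [0.8001, -0.251, 0.1994]
ee_rot: [3.141, 0.0, 1.477]
contact_force: [0.2, 0.4, -3.1]
width: 0.0708
finger_force: 50.0
```

{"api": "move_arm", "payload": {"series": "-0.06 -0.18 0 0 0.3; -0.12 -0.36 0 0 0.3; -0.18 -0.55 0 -0.01 0.3; -0.24 -0.73 0 -0.01 0.3; -0.3 -0.91 0 -0.01 0.3"}}

```text
t: 12.75
ee_pos: [0.7249, -0.2676, 0.1996]
ee_rot: [3.141, 0.0, 1.493]
contact_force: [0.2, 0.2, -3.5]
width: 0.0704
finger_force: 50.0
```

{"api": "move_arm", "payload": {"series": "-0.06 -0.18 0 0 0.3; -0.11 -0.37 0 0 0.3; -0.17 -0.55 0 -0.01 0.3; -0.22 -0.74 0 -0.01 0.3; -0.28 -0.92 0 -0.01 0.3"}}

```text
t: 13.25
ee_pos: [0.6497, -0.2841, 0.1997]
ee_rot: [3.141, 0.0, 1.509]
contact_force: [0.2, 0.3, -3.4]
width: 0.0704
finger_force: 50.0
```

{"api": "move_arm", "payload": {"series": "-0.05 -0.18 0 0 0.3; -0.11 -0.37 0 0 0.3; -0.16 -0.55 0 -0.01 0.3; -0.22 -0.74 0 -0.01 0.3; -0.27 -0.92 0 -0.02 0.3"}}

```text
t: 13.75
ee_pos: [0.5744, -0.3009, 0.1996]
ee_rot: [3.141, 0.0, 1.54]
contact_force: [0.2, -0.5, -3.8]
width: 0.0704
finger_force: 50.0
```

```bash
python3 - <<'E'
from h import *
o=get_obs(); print(o['ee_pos'].round(4),np.degrees(o['ee_rot']).round(2),o['qpos'].round(3))
s=snap('wrist'); P=cloud(s); save(s,'w3')
T=np.eye(4); T[:3,:3]=R.from_euler('xyz',o['ee_rot']).as_matrix(); T[:3,3]=o['ee_pos']
L=(P-T[:3,3])@T[:3,:3]
m=(np.abs(L[:,:,2])<.04)&(np.abs(L[:,:,1])<.034)&(L[:,:,0]>-.06)&(L[:,:,0]<.14)&(s['depth']>0)
Q=L[m]
for a in np.arange(-.04,.13,.01):
    k=Q[(Q[:,0]>a)&(Q[:,0]<a+.01)]
    if len(k)>10: print(round(a,3),len(k),np.percentile(k[:,2],[10,50,90]).round(4),np.percentile(k[:,1],[2,98]).round(4))
print('max x',np.percentile(Q[:,0],99.5))
Z=P[:,:,2];X=P[:,:,0];Y=P[:,:,1]
k=(X>.5)&(X<.6)&(Y>-.19)&(Y<-.135)&(Z>.05)&(Z<.075)
c,wh,a=cv2.minAreaRect((P[k][:,:2]*1000).astype(np.float32)); print('pad',k.sum(),np.round(c,1),np.round(wh,1),a,np.percentile(Z[k],[50,95]))
k=(X>.40)&(X<.68)&(Y>-.45)&(Y<-.2)&(Z>.030)&(Z<.06)
c,wh,a=cv2.minAreaRect((P[k][:,:2]*1000).astype(np.float32)); print('tester',k.sum(),np.round(c,1),np.round(wh,1),a)
E
```

```text
[ 0.5744 -0.3009  0.1996] [1.7999e+02 1.0000e-02 8.8230e+01] [ 0.191  0.542  0.311  1.817 -0.218  0.816  0.579]
-0.03 138 [-0.0189 -0.0184 -0.0177] [-0.0332  0.0327]
-0.02 2784 [-0.0203 -0.0191 -0.0182] [-0.0326  0.0327]
-0.01 3253 [-0.02   -0.019  -0.0181] [-0.0323  0.0325]
0.0 3175 [-0.02   -0.019  -0.0181] [-0.0325  0.0326]
0.01 3600 [-0.0202 -0.019  -0.0181] [-0.0324  0.0326]
0.02 3598 [-0.0198 -0.0188 -0.018 ] [-0.0324  0.0326]
0.03 3977 [-0.0202 -0.019  -0.018 ] [-0.0324  0.0325]
0.04 4045 [-0.0196 -0.0187 -0.0179] [-0.0325  0.0325]
0.05 4384 [-0.0203 -0.0191 -0.018 ] [-0.0324  0.0324]
0.06 4531 [-0.0194 -0.0186 -0.0178] [-0.0325  0.0325]
0.07 4747 [-0.0194 -0.0186 -0.0177] [-0.0324  0.0325]
0.08 2917 [-0.0174 -0.0091 -0.008 ] [-0.0274  0.0265]
0.09 2878 [-0.0098 -0.0088 -0.0079] [-0.02   0.021]
0.1 803 [-0.0096 -0.0086 -0.0078] [-0.02    0.0208]
max x 0.10203127168914888
pad 2200 [ 548.9 -151.7] [36.1 59.4] 81.91136932373047 [0.06153722 0.06584936]
tester 6997 [ 469.1 -331.2] [93.9 97.1] 19.880008697509766
```

View pics/w3.png

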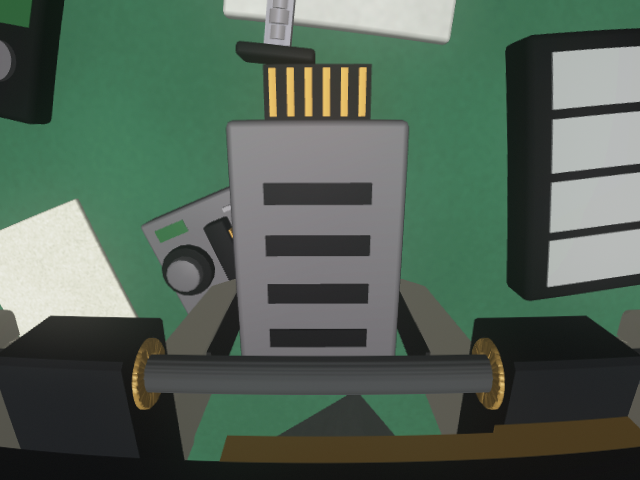

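The large module is held level, with its tongue end at (318,65), aimed at the ejector plate at (275,52). In the tool frame the tongue tip is 102 mm ahead, spanning 9 mm above to 2 mm below the TCP. TCP height 0.056 therefore puts the tongue on the plate and keeps the underside above the nest rim.

```bash
python3 - <<'E'
from h import *
plan((.548,-.286,.11,90,.3),(.548,-.286,.056,90,.3),(.5500,-.272,.056,90,.3),(.5575,-.2185,.056,90,.3))
E
```

```text
0.1 -0.15 0.56 -0.01 | grip 0.3 | x2 left
0.09 -0.15 0.56 -0.01 | grip 0.3 | x1 left
0.0 0.0 0.68 -0.0 | grip 0.3 | x1 left
0.18 0.03 -0.0 -0.0 | grip 0.3 | x1 left
0.67 0.09 -0.0 -0.0 | grip 0.3 | x1 left
end [ 0.5575 -0.2182  0.0556] 89.99
```

{"api": "move_arm", "payload": {"series": "0.04 -0.06 0.2 0 0.3; 0.08 -0.12 0.4 -0.01 0.3; 0.12 -0.18 0.6 -0.01 0.3; 0.16 -0.25 0.8 -0.02 0.3; 0.19 -0.31 1 -0.02 0.3"}}

```text
t: 14.3
ee_pos: [0.5512, -0.2843, 0.119]
ee_rot: [3.141, 0.0, 1.572]
contact_force: [-0.7, 0.2, -4.8]
width: 0.0708
finger_force: 50.0
```

{"api": "move_arm", "payload": {"series": "0 0 0.2 0 0.3; 0 0 0.4 0 0.3; 0 0 0.6 0 0.3; 0 0 0.75 0 0.3; 0 0 0.8 0 0.3"}}

```text
t: 14.8
ee_pos: [0.5509, -0.2843, 0.0543]
ee_rot: [-3.14, -0.001, 1.571]
contact_force: [-0.9, -0.4, -4.4]
width: 0.0708
finger_force: 50.0
```

```bash
python3 - <<'E'
from h import *
o=get_obs(); print(o['ee_pos'].round(4),np.degrees(o['ee_rot']).round(2),o['contact_force'].round(1))
s=snap('wrist'); P=cloud(s); t=snap('scene'); save(t,'s4')
a=np.hstack([cv2.resize(s['image'][:300,130:530],(400,300)),t['image'][100:250,230:430].repeat(2,0).repeat(2,1)]); cv2.imwrite('pics/w4.png',a[:,:,::-1])
E
```

```text
[ 0.5509 -0.2843  0.0543] [-1.7994e+02 -3.0000e-02  9.0020e+01] [-0.9 -0.4 -4.4]
```

View pics/w4.png

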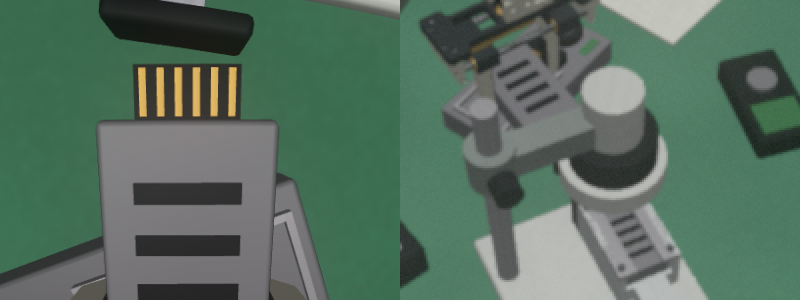

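The tongue at (188,90) faces the black plate at (175,25) squarely, with a small gap. Pushing along dock +x.

{"api": "move_arm", "payload": {"series": "0.14 0.02 0 0 0.3; 0.28 0.04 0 0 0.3; 0.42 0.06 0 0 0.3; 0.52 0.07 0 0 0.3; 0.6 0.08 0 0 0.3", "newtons": 60}}

```text
t: 15.4
ee_pos: [0.5585, -0.2372, 0.0565]
ee_rot: [3.139, 0.003, 1.57]
contact_force: [-1.6, -7.5, -4.4]
width: 0.0703
finger_force: 60.0
```

```bash
python3 - <<'E'
from h import *
o=get_obs(); print(o['ee_pos'].round(4),np.degrees(o['ee_rot']).round(2),o['contact_force'].round(1))
s=snap('wrist'); t=snap('scene')
w=s['image'][:300,130:530]
a=np.hstack([w,t['image'][130:280,250:450].repeat(2,0).repeat(2,1)]); cv2.imwrite('pics/w5.png',a[:,:,::-1])
P=cloud(s); T=np.eye(4); T[:3,:3]=R.from_euler('xyz',o['ee_rot']).as_matrix(); T[:3,3]=o['ee_pos']
L=(P-T[:3,3])@T[:3,:3]; m=(np.abs(L[:,:,1])<.03)&(L[:,:,2]>-.03)&(L[:,:,2]<.01)&(L[:,:,0]>-.03)&(L[:,:,0]<.16)&(s['depth']>0); Q=L[m]
for a in np.arange(.07,.14,.01):
    k=Q[(Q[:,0]>a)&(Q[:,0]<a+.01)]
    if len(k)>10: print(round(a,3),len(k),np.percentile(k[:,2],[10,50,90]).round(4),np.percentile(k[:,1],[2,98]).round(4))
E
```

```text
[ 0.5585 -0.2372  0.0565] [1.7986e+02 1.6000e-01 8.9980e+01] [-1.6 -7.5 -4.4]
0.07 4218 [-0.0192 -0.0184 -0.0175] [-0.0288  0.0288]
0.08 2829 [-0.017  -0.0089 -0.0078] [-0.023   0.0235]
0.09 2873 [-0.0095 -0.0086 -0.0077] [-0.0201  0.021 ]
0.1 3070 [-0.0094 -0.0081  0.0004] [-0.027  0.022]
0.11 2345 [-0.0097 -0.0085 -0.0014] [-0.0292  0.0192]
0.12 1769 [-0.0034 -0.0012  0.0059] [-0.0134  0.0292]
```

{"api": "move_arm", "payload": {"series": "0.04 0.01 0 0 0.3; 0.08 0.01 0 0 0.3; 0.11 0.02 0 0 0.3; 0.14 0.02 0 0 0.3; 0.14 0.02 0 0 0.3"}}

```text
t: 16.0
ee_pos: [0.56, -0.2265, 0.0565]
ee_rot: [3.139, 0.003, 1.57]
contact_force: [-0.3, -7.7, -5.1]
width: 0.0705
finger_force: 60.0
```

```bash
python3 - <<'E'
from h import *
o=get_obs(); print(o['ee_pos'].round(4),o['contact_force'].round(1))
for c in('wrist','top'):
    s=snap(c); P=cloud(s); Z=P[:,:,2]; d=P[:,:,:2]-np.array([.564,-.045]); u=np.array([np.cos(np.radians(82)),np.sin(np.radians(82))]); X=d@u; Y=d@np.array([-u[1],u[0]])
    for n,k in (('pad',(abs(Y)<.03)&(X<-.05)&(X>-.14)&(Z>.056)&(Z<.072)),('mod',(abs(Y)<.03)&(X>.063)&(X<.13)&(Z>.053)&(Z<.072)),('modin',(abs(Y)<.012)&(X>.02)&(X<.13)&(Z>.053)&(Z<.072))):
        if k.sum()>20: print(c,n,k.sum(),'X',np.percentile(X[k],[1,5,95,99]).round(4),'Y',np.percentile(Y[k],[2,98]).round(4))
E
```

```text
[ 0.56   -0.2265  0.0565] [-0.3 -7.7 -5.1]
wrist pad 8166 X [-0.101  -0.0983 -0.0722 -0.0691] Y [-0.0288  0.0248]
top pad 112 X [-0.1392 -0.1349 -0.0927 -0.0901] Y [-0.0295  0.0231]
top mod 582 X [0.0635 0.0651 0.1031 0.1048] Y [-0.0244  0.0236]
top modin 548 X [0.024  0.0271 0.1011 0.1043] Y [-0.0116  0.0115]
```

{"api": "move_arm", "payload": {"series": "0.02 0 0 0 0.3; 0.03 0 0 0 0.3; 0.04 0.01 0 0 0.3; 0.04 0.01 0 0 0.3; 0.04 0.01 0 0 0.3"}}

```text
t: 16.6
ee_pos: [0.56, -0.2257, 0.0566]
ee_rot: [3.139, 0.005, 1.568]
contact_force: [-2.5, -13.2, -4.8]
width: 0.0705
finger_force: 60.0
```

At the stop: the force rose to 13 N with no more travel, and the module front shows at dock x 0.104. Retracting, then taking the large module back to where it was.

{"api": "move_arm", "payload": {"series": "-0.15 -0.02 0 0 0.3; -0.3 -0.04 0 0 0.3; -0.45 -0.06 0 0 0.3; -0.6 -0.09 0 0 0.3; -0.78 -0.11 0 0 0.3"}}

```text
t: 17.1
ee_pos: [0.5518, -0.284, 0.0559]
ee_rot: [3.141, -0.001, 1.572]
contact_force: [-0.2, -0.0, -3.7]
width: 0.0706
finger_force: 60.0
```

{"api": "move_arm", "payload": {"series": "0 0 -0.2 0 0.3; 0 0 -0.4 0 0.3; 0 0 -0.6 0 0.3; 0 0 -0.8 0 0.3; 0 0 -1 0 0.3"}}

```text
t: 17.6
ee_pos: [0.5512, -0.2836, 0.1361]
ee_rot: [-3.141, -0.001, 1.572]
contact_force: [0.2, 0.5, -4.3]
width: 0.0704
finger_force: 60.0
```

```bash
python3 - <<'E'
from h import *
o=get_obs(); print(o['ee_pos'].round(4),o['contact_force'].round(1))
s=snap('top'); P=cloud(s); Z=P[:,:,2]; d=P[:,:,:2]-np.array([.564,-.045]); u=np.array([np.cos(np.radians(82)),np.sin(np.radians(82))]); X=d@u; Y=d@np.array([-u[1],u[0]])
for n,k in (('pad',(abs(Y)<.028)&(X<-.05)&(X>-.14)&(Z>.053)&(Z<.072)),('mod',(abs(Y)<.035)&(X>.063)&(X<.13)&(Z>.053)&(Z<.072))):
    if k.sum()>20: print(n,k.sum(),'X',np.percentile(X[k],[1,5,95,99]).round(4),'Y',np.percentile(Y[k],[2,98]).round(4),np.median(Z[k]).round(4)); print(cv2.minAreaRect((P[k][:,:2]*1000).astype(np.float32)))
plan((.60,-.30,.2,88,.3),(.80,-.25,.2,85,.3),(.8365,-.051,.2,76.5,.3),(.8365,-.051,.016,76.5,.3))
E
```

```text
[ 0.5512 -0.2836  0.1361] [ 0.2  0.5 -4.3]
pad 257 X [-0.1224 -0.1217 -0.0987 -0.096 ] Y [-0.0258  0.0264] 0.0624
((549.0902099609375, -153.09756469726562), (28.391477584838867, 55.83327865600586), 79.78990173339844)
mod 587 X [0.0635 0.0651 0.1036 0.1053] Y [-0.0244  0.0235] 0.0613
((576.1102294921875, 38.58185958862305), (42.77793502807617, 50.054359436035156), 81.98991394042969)
-0.2 0.6 -0.77 0.02 | grip 0.3 | x1 left
0.23 0.83 0.0 0.01 | grip 0.3 | x3 left
0.25 0.82 0.0 0.01 | grip 0.3 | x2 left
0.26 0.81 0.0 0.02 | grip 0.3 | x1 left
0.84 0.08 0.0 0.03 | grip 0.3 | x3 left
0.84 0.03 0.0 0.03 | grip 0.3 | x2 left
0.85 -0.0 0.0 0.03 | grip 0.3 | x1 left
-0.0 -0.0 0.77 0.0 | grip 0.3 | x3 left
-0.0 -0.0 0.77 0.0 | grip 0.3 | x2 left
-0.0 -0.0 0.76 0.0 | grip 0.3 | x1 left
end [ 0.8368 -0.0509  0.0161] 76.54
```

{"api": "move_arm", "payload": {"series": "-0.04 0.12 -0.15 0 0.3; -0.08 0.24 -0.31 0.01 0.3; -0.12 0.36 -0.46 0.01 0.3; -0.16 0.48 -0.62 0.02 0.3; -0.2 0.6 -0.77 0.02 0.3"}}

```text
t: 18.15
ee_pos: [0.5995, -0.2997, 0.197]
ee_rot: [-3.141, -0.001, 1.54]
contact_force: [-0.2, 0.2, -4.3]
width: 0.0706
finger_force: 60.0
```

{"api": "move_arm", "payload": {"series": "0.05 0.17 0 0 0.3; 0.09 0.33 0 0 0.3; 0.14 0.5 0 0.01 0.3; 0.18 0.66 0 0.01 0.3; 0.23 0.83 0 0.01 0.3"}}

```text
t: 18.65
ee_pos: [0.6672, -0.2834, 0.1963]
ee_rot: [-3.141, -0.0, 1.524]
contact_force: [0.4, 0.1, -3.5]
width: 0.0708
finger_force: 60.0
```

{"api": "move_arm", "payload": {"series": "0.05 0.16 0 0 0.3; 0.1 0.33 0 0 0.3; 0.15 0.49 0 0.01 0.3; 0.2 0.66 0 0.01 0.3; 0.25 0.82 0 0.01 0.3"}}

```text
t: 19.15
ee_pos: [0.7338, -0.2669, 0.1969]
ee_rot: [-3.142, 0.0, 1.508]
contact_force: [-0.3, -0.2, -3.7]
width: 0.0703
finger_force: 60.0
```

{"api": "move_arm", "payload": {"series": "0.05 0.16 0 0 0.3; 0.1 0.32 0 0.01 0.3; 0.16 0.49 0 0.01 0.3; 0.21 0.65 0 0.02 0.3; 0.26 0.81 0 0.02 0.3"}}

```text
t: 19.65
ee_pos: [0.7996, -0.2501, 0.1968]
ee_rot: [-3.141, -0.0, 1.476]
contact_force: [-0.5, -0.2, -3.6]
width: 0.0708
finger_force: 60.0
```

{"api": "move_arm", "payload": {"series": "0.17 0.02 0 0.01 0.3; 0.34 0.03 0 0.01 0.3; 0.5 0.05 0 0.02 0.3; 0.67 0.06 0 0.02 0.3; 0.84 0.08 0 0.03 0.3"}}

```text
t: 20.15
ee_pos: [0.8113, -0.1827, 0.1974]
ee_rot: [3.142, -0.0, 1.429]
contact_force: [0.1, -0.1, -5.0]
width: 0.0706
finger_force: 60.0
```

{"api": "move_arm", "payload": {"series": "0.17 0.01 0 0.01 0.3; 0.34 0.01 0 0.01 0.3; 0.5 0.02 0 0.02 0.3; 0.67 0.02 0 0.02 0.3; 0.84 0.03 0 0.03 0.3"}}

```text
t: 20.65
ee_pos: [0.8233, -0.1171, 0.1971]
ee_rot: [3.142, -0.0, 1.382]
contact_force: [0.6, 1.4, -4.2]
width: 0.0703
finger_force: 60.0
```

{"api": "move_arm", "payload": {"series": "0.17 0 0 0.01 0.3; 0.34 0 0 0.01 0.3; 0.51 0 0 0.02 0.3; 0.68 0 0 0.02 0.3; 0.85 0 0 0.03 0.3"}}

```text
t: 21.15
ee_pos: [0.8361, -0.0502, 0.197]
ee_rot: [3.142, -0.0, 1.335]
contact_force: [0.5, 0.1, -4.3]
width: 0.0703
finger_force: 60.0
```

{"api": "move_arm", "payload": {"series": "0 0 0.17 0 0.3; 0 0 0.35 0 0.3; 0 0 0.52 0 0.3; 0 0 0.7 0 0.3; 0 0 0.87 0 0.3"}}

```text
t: 21.65
ee_pos: [0.8354, -0.0522, 0.1256]
ee_rot: [-3.141, 0.001, 1.334]
contact_force: [-0.0, 0.4, -3.8]
width: 0.0705
finger_force: 60.0
```

```bash
python3 - <<'E'
from h import *
plan((.8365,-.051,.015,76.5,.3))
E
```

```text
0.01 0.0 0.69 -0.0 | grip 0.3 | x2 left
0.01 0.01 0.69 -0.0 | grip 0.3 | x1 left
end [ 0.8366 -0.0508  0.0152] 76.45
```

{"api": "move_arm", "payload": {"series": "0 0 0.18 0 0.3; 0 0 0.37 0 0.3; 0 0 0.55 0 0.3; 0 0 0.72 0 0.3; 0.01 0 0.9 0 0.3"}}

```text
t: 22.15
ee_pos: [0.8362, -0.0507, 0.0544]
ee_rot: [3.141, 0.0, 1.335]
contact_force: [-0.6, 0.3, -3.3]
width: 0.0704
finger_force: 60.0
```

{"api": "move_arm", "payload": {"series": "0 0 0.15 0 0.3; 0 0 0.28 0 0.3; 0 0 0.38 0 0.3; 0 0 0.46 0 0.3; 0 0 0.5 0 0.3"}}

```text
t: 22.65
ee_pos: [0.836, -0.0505, 0.0149]
ee_rot: [-3.141, 0.0, 1.335]
contact_force: [-0.4, 0.0, -4.2]
width: 0.0705
finger_force: 60.0
```

{"api": "move_arm", "payload": {"series": "0 0 0 0 0.7; 0 0 0 0 1; 0 0 0 0 1; 0 0 0 0 1; 0 0 0 0 1"}}

```text
t: 23.15
ee_pos: [0.8366, -0.0505, 0.0162]
ee_rot: [3.14, -0.0, 1.335]
contact_force: [0.5, 0.8, 0.3]
width: 0.0921
finger_force: 0.0
```

{"api": "move_arm", "payload": {"series": "0 0 -0.1 0 1; 0 0 -0.3 0 1; 0 0 -0.55 0 1; 0 0 -0.8 0 1; 0 0 -1 0 1"}}

```text
t: 23.65
ee_pos: [0.837, -0.0507, 0.0989]
ee_rot: [3.139, -0.0, 1.335]
contact_force: [0.7, -0.0, 0.5]
width: 0.0929
finger_force: 0.0
```

{"api": "move_arm", "payload": {"series": "0 0 -0.2 0 1; 0 0 -0.4 0 1; 0 0 -0.6 0 1; 0 0 -0.8 0 1; 0 0 -1 0 1"}}

```text
t: 24.15
ee_pos: [0.8361, -0.0504, 0.1766]
ee_rot: [-3.141, 0.0, 1.335]
contact_force: [0.5, 0.9, 0.2]
width: 0.0931
finger_force: 0.0
```

```bash
python3 - <<'E'
from h import *
u=np.array([np.cos(np.radians(82)),np.sin(np.radians(82))]); o=np.array([.564,-.045])
g=o+u*.085; print('grasp xy',g)
plan((.82,.09,.2,82,1),(g[0]+.01,g[1]+.06,.2,82,1))
E
```

```text
grasp xy [0.57582971 0.03917279]
0.83 -0.3 -0.15 -0.03 | grip 1 | x2 left
0.84 -0.27 -0.14 -0.03 | grip 1 | x1 left
-0.1 -0.97 -0.0 -0.0 | grip 1 | x3 left
-0.1 -0.97 -0.0 -0.0 | grip 1 | x2 left
-0.09 -0.97 -0.0 -0.0 | grip 1 | x1 left
end [0.5858 0.0996 0.1998] 81.91
```

{"api": "move_arm", "payload": {"series": "0.17 -0.06 -0.03 -0.01 1; 0.33 -0.12 -0.06 -0.01 1; 0.5 -0.18 -0.09 -0.02 1; 0.66 -0.24 -0.12 -0.02 1; 0.83 -0.3 -0.15 -0.03 1"}}

```text
t: 24.65
ee_pos: [0.8278, 0.0217, 0.1869]
ee_rot: [-3.141, 0.0, 1.384]
contact_force: [-0.2, 0.2, -0.3]
width: 0.0931
finger_force: 0.0
```

{"api": "move_arm", "payload": {"series": "0.17 -0.05 -0.03 -0.01 1; 0.34 -0.11 -0.06 -0.01 1; 0.5 -0.16 -0.08 -0.02 1; 0.67 -0.22 -0.11 -0.02 1; 0.84 -0.27 -0.14 -0.03 1"}}

```text
t: 25.15
ee_pos: [0.8194, 0.0909, 0.1988]
ee_rot: [-3.142, 0.0, 1.43]
contact_force: [-0.3, -0.8, 0.5]
width: 0.093
finger_force: 0.0
```

{"api": "move_arm", "payload": {"series": "-0.02 -0.19 0 0 1; -0.04 -0.39 0 0 1; -0.06 -0.58 0 0 1; -0.08 -0.78 0 0 1; -0.1 -0.97 0 0 1"}}

```text
t: 25.65
ee_pos: [0.741, 0.0933, 0.1989]
ee_rot: [3.141, -0.0, 1.43]
contact_force: [0.4, 0.9, -0.0]
width: 0.0932
finger_force: 0.0
```

{"api": "move_arm", "payload": {"series": "-0.02 -0.19 0 0 1; -0.04 -0.39 0 0 1; -0.06 -0.58 0 0 1; -0.08 -0.78 0 0 1; -0.1 -0.97 0 0 1"}}

```text
t: 26.15
ee_pos: [0.6631, 0.0963, 0.1989]
ee_rot: [3.141, -0.0, 1.43]
contact_force: [0.3, -0.5, -0.4]
width: 0.0931
finger_force: 0.0
```

{"api": "move_arm", "payload": {"series": "-0.02 -0.19 0 0 1; -0.04 -0.39 0 0 1; -0.05 -0.58 0 0 1; -0.07 -0.78 0 0 1; -0.09 -0.97 0 0 1"}}

```text
t: 26.65
ee_pos: [0.5853, 0.1, 0.1989]
ee_rot: [3.141, -0.0, 1.43]
contact_force: [-0.8, 0.4, 0.7]
width: 0.0928
finger_force: 0.0
```

```bash
python3 - <<'E'
from h import *
o=get_obs(); print(o['ee_pos'].round(4),np.degrees(o['ee_rot']).round(2),o['qpos'].round(3))
s=snap('wrist'); save(s,'w6'); P=cloud(s); Z=P[:,:,2]; d=P[:,:,:2]-np.array([.564,-.045]); u=np.array([np.cos(np.radians(82)),np.sin(np.radians(82))]); X=d@u; Y=d@np.array([-u[1],u[0]])
for n,k in (('mod',(abs(Y)<.035)&(X>.066)&(X<.13)&(Z>.055)&(Z<.068)),('ledge',(abs(Y)<.04)&(X>.10)&(X<.15)&(Z>.032)&(Z<.048))):
    k=cv2.morphologyEx(k.astype(np.uint8),cv2.MORPH_OPEN,np.ones((3,3)))>0
    if k.sum()>20: print(n,k.sum(),'X',np.percentile(X[k],[1,99]).round(4),'Y',np.percentile(Y[k],[1,99]).round(4),np.median(Z[k]).round(4),cv2.minAreaRect((P[k][:,:2]*1000).astype(np.float32)))
g=np.array([.564,-.045])+u*.087; print(g)
plan((g[0],g[1],.12,82,1),(g[0],g[1],.0485,82,1))
E
```

```text
[0.5853 0.1    0.1989] [ 1.7998e+02 -1.0000e-02  8.1940e+01] [-0.53   0.488  0.386  1.945 -0.26   0.756 -0.135]
mod 2386 X [0.0671 0.1052] Y [-0.0246  0.0244] 0.0611 ((575.9923095703125, 40.11250305175781), (39.33993148803711, 50.14909744262695), 82.13670349121094)
ledge 1033 X [0.1044 0.1251] Y [-0.0182  0.0175] 0.0391 ((580.5752563476562, 68.55896759033203), (21.21955108642578, 41.08257293701172), 81.1448974609375)
[0.57610806 0.04115332]
-0.74 0.02 0.99 -0.0 | grip 1 | x1 left
-0.0 -0.0 0.89 -0.0 | grip 1 | x1 left
end [0.5761 0.0412 0.0484] 81.95
```

View pics/w6.png

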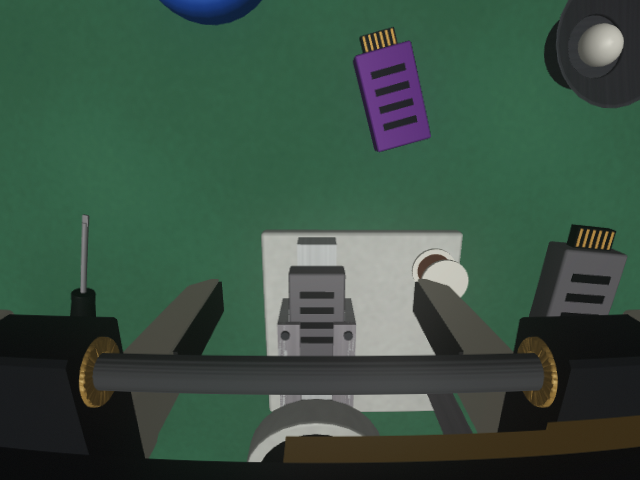

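The driven-out module shows at (317,293), on the ledge and square to the dock. The spool at (438,275) is clear of the fingers. Descending and gripping.

{"api": "move_arm", "payload": {"series": "-0.15 0 0.2 0 1; -0.3 0.01 0.4 0 1; -0.44 0.01 0.59 0 1; -0.59 0.02 0.79 0 1; -0.74 0.02 0.99 0 1"}}

```text
t: 27.2
ee_pos: [0.5799, 0.0406, 0.1191]
ee_rot: [3.141, -0.0, 1.43]
contact_force: [0.3, 0.2, 0.0]
width: 0.0926
finger_force: 0.0
```

{"api": "move_arm", "payload": {"series": "0 0 0.2 0 1; 0 0 0.4 0 1; 0 0 0.6 0 1; 0 0 0.8 0 1; 0 0 0.9 0 1"}}

```text
t: 27.7
ee_pos: [0.5794, 0.0409, 0.0464]
ee_rot: [-3.141, 0.0, 1.43]
contact_force: [0.0, -0.5, 0.2]
width: 0.0927
finger_force: 0.0
```

```bash
python3 - <<'E'
from h import *
o=get_obs(); print(o['ee_pos'].round(4),np.degrees(o['ee_rot']).round(2),o['contact_force'].round(1))
s=snap('wrist'); P=cloud(s); T=R.from_euler('xyz',o['ee_rot']).as_matrix(); L=(P-o['ee_pos'])@T
k=(abs(L[:,:,1])<.035)&(L[:,:,0]>-.01)&(L[:,:,0]<.04)&(P[:,:,2]>.055)&(P[:,:,2]<.068)
print(k.sum(),np.percentile(L[k],[1,50,99],axis=0).round(4))
E
```

```text
[0.5794 0.0409 0.0464] [-1.7996e+02  1.0000e-02  8.1920e+01] [ 0.  -0.5  0.2]
6845 [[-0.0097 -0.0268 -0.0164]
 [ 0.0055 -0.0026 -0.0147]
 [ 0.0179  0.0213 -0.0094]]
```

{"api": "move_arm", "payload": {"series": "0 -0.02 -0.02 0 1; 0 -0.03 -0.03 0 1; 0 -0.03 -0.03 0 0.8; 0 -0.03 -0.03 0 0.6; 0 -0.03 -0.03 0 0.4", "newtons": 30}}

```text
t: 28.25
ee_pos: [0.5771, 0.0412, 0.0503]
ee_rot: [3.141, -0.0, 1.43]
contact_force: [-0.4, 0.6, 0.5]
width: 0.0738
finger_force: 0.0
```

{"api": "move_arm", "payload": {"series": "0 0 0 0 0.2; 0 0 0 0 0.2; 0 0 0 0 0.2; 0 0 0 0 0.2; 0 0 0 0 0.2"}}

```text
t: 28.75
ee_pos: [0.5767, 0.0411, 0.0498]
ee_rot: [-3.141, -0.0, 1.43]
contact_force: [-0.3, -0.2, 0.8]
width: 0.0496
finger_force: 30.0
```

Gripped at 49.6 mm, the right width for the module. Pulling it straight out past the lips, then lifting.

{"api": "move_arm", "payload": {"series": "0 0 -0.01 0 0.2; 0.12 0 -0.01 0 0.2; 0.28 0 -0.01 0 0.2; 0.45 0 -0.01 0 0.2; 0.6 0 -0.01 0 0.2"}}

```text
t: 29.25
ee_pos: [0.5837, 0.0908, 0.0505]
ee_rot: [-3.142, -0.0, 1.431]
contact_force: [-0.4, -0.3, -1.8]
width: 0.0494
finger_force: 30.0
```

{"api": "move_arm", "payload": {"series": "0.08 0 0 0 0.2; 0.16 0 0 0 0.2; 0.24 0 0 0 0.2; 0.3 0 0 0 0.2; 0.3 0 0 0 0.2"}}

```text
t: 29.75
ee_pos: [0.587, 0.113, 0.0506]
ee_rot: [3.142, -0.0, 1.43]
contact_force: [0.4, 0.5, -1.9]
width: 0.0499
finger_force: 30.0
```

{"api": "move_arm", "payload": {"series": "0 0 -0.1 0 0.2; 0 0 -0.3 0 0.2; 0 0 -0.5 0 0.2; 0 0 -0.7 0 0.2; 0 0 -0.9 0 0.2"}}

```text
t: 30.25
ee_pos: [0.5868, 0.1116, 0.1239]
ee_rot: [3.141, 0.0, 1.428]
contact_force: [1.0, 0.8, -2.7]
width: 0.0496
finger_force: 30.0
```

```bash
python3 - <<'E'
from h import *
o=get_obs(); print(o['ee_pos'].round(4),np.degrees(o['ee_rot']).round(2),o['contact_force'].round(1),o['width'],o['finger_force'])
s=snap('wrist'); P=cloud(s); T=R.from_euler('xyz',o['ee_rot']).as_matrix(); L=(P-o['ee_pos'])@T
k=(abs(L[:,:,1])<.023)&(L[:,:,0]>-.09)&(L[:,:,0]<.04)&(abs(L[:,:,2])<.03)
print(k.sum(),np.percentile(L[k],[1,50,99],axis=0).round(4))
plan((.56,.06,.26,82,.2),(.50,-.05,.315,65,.2),(.51,-.20,.315,40,.2),(.586,-.287,.25,20.3,.2))
E
```

```text
[0.5868 0.1116 0.1239] [1.7999e+02 1.0000e-02 8.1850e+01] [ 1.   0.8 -2.7] 0.04964049292438504 29.984449446201324
13279 [[-0.0798 -0.0225 -0.0129]
 [-0.0074 -0.     -0.0112]
 [ 0.018   0.0225  0.0065]]
-0.34 -0.13 -0.84 -0.0 | grip 0.2 | x2 left
-0.35 -0.13 -0.83 -0.0 | grip 0.2 | x1 left
-0.73 -0.27 -0.35 0.09 | grip 0.2 | x2 left
-0.77 -0.17 -0.34 0.1 | grip 0.2 | x1 left
-0.82 0.46 -0.0 0.14 | grip 0.2 | x2 left
-0.7 0.62 -0.0 0.13 | grip 0.2 | x1 left
0.01 0.72 0.41 0.11 | grip 0.2 | x2 left
0.13 0.72 0.4 0.11 | grip 0.2 | x1 left
end [ 0.5859 -0.2875  0.2502] 20.63
```

{"api": "move_arm", "payload": {"series": "0 0 -0.19 0 0.2; 0 0 -0.38 0 0.2; 0 0 -0.57 0 0.2; 0 0 -0.76 0 0.2; 0 0 -0.95 0 0.2"}}

```text
t: 30.8
ee_pos: [0.5867, 0.1117, 0.1993]
ee_rot: [-3.142, 0.0, 1.429]
contact_force: [-0.9, 0.2, -1.5]
width: 0.0497
finger_force: 30.0
```

{"api": "move_arm", "payload": {"series": "0 0 -0.19 0 0.2; 0 0 -0.38 0 0.2; 0 0 -0.57 0 0.2; 0 0 -0.76 0 0.2; 0 0 -0.95 0 0.2"}}

```text
t: 31.3
ee_pos: [0.5866, 0.1117, 0.2752]
ee_rot: [-3.141, 0.0, 1.429]
contact_force: [0.2, -0.3, -1.7]
width: 0.0493
finger_force: 30.0
```

```bash
python3 - <<'E'
from h import *
plan((.51,-.05,.315,65,.2),(.51,-.20,.315,40,.2),(.586,-.287,.20,20.3,.2))
E
```

```text
-0.71 -0.22 -0.17 0.06 | grip 0.2 | x3 left
-0.73 -0.15 -0.16 0.06 | grip 0.2 | x2 left
-0.74 -0.09 -0.17 0.07 | grip 0.2 | x1 left
-0.85 0.4 0.0 0.14 | grip 0.2 | x2 left
-0.74 0.58 0.0 0.14 | grip 0.2 | x1 left
0.02 0.72 0.72 0.11 | grip 0.2 | x2 left
0.14 0.71 0.72 0.1 | grip 0.2 | x1 left
end [ 0.5857 -0.2873  0.2   ] 20.65
```

{"api": "move_arm", "payload": {"series": "-0.14 -0.04 -0.06 0.01 0.2; -0.28 -0.09 -0.12 0.02 0.2; -0.43 -0.13 -0.17 0.04 0.2; -0.57 -0.18 -0.17 0.05 0.2; -0.71 -0.22 -0.17 0.06 0.2"}}

```text
t: 31.8
ee_pos: [0.5606, 0.0572, 0.2879]
ee_rot: [-3.141, 0.0, 1.333]
contact_force: [-1.2, 0.7, -1.8]
width: 0.05
finger_force: 30.0
```

{"api": "move_arm", "payload": {"series": "-0.15 -0.03 -0.06 0.01 0.2; -0.29 -0.06 -0.12 0.02 0.2; -0.44 -0.09 -0.16 0.04 0.2; -0.58 -0.12 -0.16 0.05 0.2; -0.73 -0.15 -0.16 0.06 0.2"}}

```text
t: 32.3
ee_pos: [0.5358, 0.0038, 0.3011]
ee_rot: [3.141, -0.0, 1.24]
contact_force: [0.2, -0.2, -1.8]
width: 0.0497
finger_force: 30.0
```

{"api": "move_arm", "payload": {"series": "-0.15 -0.02 -0.06 0.01 0.2; -0.3 -0.04 -0.12 0.03 0.2; -0.44 -0.05 -0.17 0.04 0.2; -0.59 -0.07 -0.17 0.06 0.2; -0.74 -0.09 -0.17 0.07 0.2"}}

```text
t: 32.8
ee_pos: [0.5099, -0.0499, 0.3148]
ee_rot: [3.141, -0.0, 1.129]
contact_force: [-0.1, -1.1, -1.6]
width: 0.0497
finger_force: 30.0
```

{"api": "move_arm", "payload": {"series": "-0.17 0.08 0 0.03 0.2; -0.34 0.16 0 0.06 0.2; -0.51 0.24 0 0.08 0.2; -0.68 0.32 0 0.11 0.2; -0.85 0.4 0 0.14 0.2"}}

```text
t: 33.3
ee_pos: [0.5103, -0.1257, 0.3145]
ee_rot: [3.142, 0.0, 0.907]
contact_force: [1.0, 0.6, -2.2]
width: 0.0497
finger_force: 30.0
```

{"api": "move_arm", "payload": {"series": "-0.15 0.12 0 0.03 0.2; -0.3 0.23 0 0.06 0.2; -0.44 0.35 0 0.08 0.2; -0.59 0.46 0 0.11 0.2; -0.74 0.58 0 0.14 0.2"}}

```text
t: 33.8
ee_pos: [0.5106, -0.2006, 0.3146]
ee_rot: [-3.142, -0.0, 0.688]
contact_force: [0.4, -0.3, -1.7]
width: 0.0498
finger_force: 30.0
```

{"api": "move_arm", "payload": {"series": "0 0.14 0.14 0.02 0.2; 0.01 0.29 0.29 0.04 0.2; 0.01 0.43 0.43 0.07 0.2; 0.02 0.58 0.58 0.09 0.2; 0.02 0.72 0.72 0.11 0.2"}}

```text
t: 34.3
ee_pos: [0.5493, -0.2433, 0.2556]
ee_rot: [-3.141, 0.001, 0.516]
contact_force: [0.1, -0.3, -1.1]
width: 0.0495
finger_force: 30.0
```

{"api": "move_arm", "payload": {"series": "0.03 0.14 0.14 0.02 0.2; 0.06 0.28 0.29 0.04 0.2; 0.08 0.43 0.43 0.06 0.2; 0.11 0.57 0.58 0.08 0.2; 0.14 0.71 0.72 0.1 0.2"}}

```text
t: 34.8
ee_pos: [0.587, -0.2874, 0.1984]
ee_rot: [-3.142, 0.0, 0.359]
contact_force: [0.1, 0.0, -2.8]
width: 0.0499
finger_force: 30.0
```

```bash
python3 - <<'E'
from h import *
o=get_obs(); print(o['ee_pos'].round(4),np.degrees(o['ee_rot']).round(2))
s=snap('wrist'); save(s,'w7'); P=cloud(s); T=R.from_euler('xyz',o['ee_rot']).as_matrix(); L=(P-o['ee_pos'])@T
k=(abs(L[:,:,1])<.023)&(L[:,:,0]>-.09)&(L[:,:,0]<.04)&(abs(L[:,:,2])<.03)
print(k.sum(),np.percentile(L[k],[1,50,99],axis=0).round(4))
Z=P[:,:,2]; X=P[:,:,0]; Y=P[:,:,1]
k=(X>.40)&(X<.68)&(Y>-.45)&(Y<-.2)&(Z>.030)&(Z<.046)
k=cv2.morphologyEx(k.astype(np.uint8),cv2.MORPH_OPEN,np.ones((3,3)))>0
print('wrist',k.sum(),cv2.minAreaRect((P[k][:,:2]*1000).astype(np.float32)))
a=cv2.resize(s['image'],(640,480)); 
E
```

```text
[ 0.587  -0.2874  0.1984] [-180.      0.     20.55]
13260 [[-0.0789 -0.0225 -0.0128]
 [-0.0066  0.     -0.0111]
 [ 0.0188  0.0225  0.0064]]
wrist 8488 ((587.39990234375, -288.5276184082031), (75.35821533203125, 100.24767303466797), 19.995582580566406)
```

View pics/w7.png

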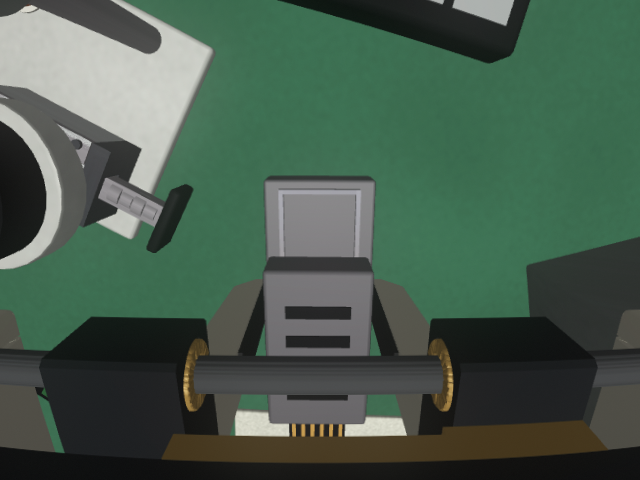

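Wrist view: the module is held level at (320,340), in line with the nest whose far end is at (320,220); the tongue faces the block. Lowering with small corrections.

{"api": "move_arm", "payload": {"series": "0 0 0.2 0 0.2; -0.01 0 0.4 0 0.2; -0.01 0.01 0.6 0 0.2; -0.02 0.01 0.8 0 0.2; -0.02 0.01 1 0 0.2"}}

```text
t: 35.35
ee_pos: [0.5849, -0.2877, 0.1181]
ee_rot: [-3.141, 0.0, 0.361]
contact_force: [0.6, -1.3, -2.6]
width: 0.0494
finger_force: 30.0
```

{"api": "move_arm", "payload": {"series": "0 0 0.15 0 0.2; 0 0 0.3 0 0.2; 0 0 0.45 0 0.2; 0 0 0.6 0 0.2; 0 0 0.65 0 0.2"}}

```text
t: 35.85
ee_pos: [0.5848, -0.2876, 0.066]
ee_rot: [-3.141, 0.001, 0.361]
contact_force: [0.4, -0.4, -1.3]
width: 0.0499
finger_force: 30.0
```

```bash
python3 - <<'E'
from h import *
o=get_obs(); print(o['ee_pos'].round(4),np.degrees(o['ee_rot']).round(2))
s=snap('wrist'); P=cloud(s); Z=P[:,:,2]
u=np.array([np.cos(np.radians(20.1)),np.sin(np.radians(20.1))]); d=P[:,:,:2]-np.array([.5567,-.299]); X=d@u; Y=d@np.array([-u[1],u[0]])
k=(abs(Y)<.045)&(X<.07)&(X>.03)&(Z>.0375)&(Z<.048)
print('rim',k.sum(),'X',np.percentile(X[k],[2,98]).round(4),'Y',np.percentile(Y[k],[2,98]).round(4),np.median(Z[k]))
k=(abs(Y)<.035)&(X<.07)&(X>0.02)&(Z>.062)&(Z<.09)
print('mod',k.sum(),'X',np.percentile(X[k],[2,99]).round(4),'Y',np.percentile(Y[k],[1,99]).round(4),np.median(Z[k]))
plan((.5858,-.2884,.046,20.1,.2))
E
```

```text
[ 0.5848 -0.2876  0.066 ] [-1.7994e+02  5.0000e-02  2.0710e+01]
rim 1900 X [0.0315 0.0619] Y [-0.0365  0.0344] 0.04002179916501923
mod 8838 X [0.021  0.0491] Y [-0.0328  0.0331] 0.07721607379322543
0.01 0.01 0.25 0.01 | grip 0.2 | x1 left
end [ 0.5858 -0.2881  0.0461] 19.8
```

{"api": "move_arm", "payload": {"series": "0 0.01 0.08 0 0.2; 0.01 0.01 0.15 0 0.2; 0.01 0.01 0.2 0 0.2; 0.01 0.01 0.23 0 0.2; 0.01 0.01 0.24 0 0.2"}}

```text
t: 36.4
ee_pos: [0.5862, -0.2883, 0.048]
ee_rot: [-3.141, 0.0, 0.361]
contact_force: [-0.5, -0.3, -2.4]
width: 0.0497
finger_force: 30.0
```

```bash
python3 - <<'E'
from h import *
o=get_obs(); print(o['ee_pos'].round(4),np.degrees(o['ee_rot']).round(2),o['contact_force'].round(1))
s=snap('wrist'); P=cloud(s); Z=P[:,:,2]
u=np.array([np.cos(np.radians(20.1)),np.sin(np.radians(20.1))]); d=P[:,:,:2]-np.array([.5567,-.299]); X=d@u; Y=d@np.array([-u[1],u[0]])
for a in (-.02,-.01,0,.01,.02,.03,.04):
    k=(abs(Y)<.02)&(X<a+.01)&(X>a)&(Z>.045)&(Z<.08)
    if k.sum()>30: print('top',a,k.sum(),np.median(Z[k]).round(4))
E
```

```text
[ 0.5862 -0.2883  0.048 ] [-1.7999e+02  1.0000e-02  2.0710e+01] [-0.5 -0.3 -2.4]
top -0.02 575 0.0596
top 0 491 0.0591
top 0.01 1577 0.0596
top 0.02 1628 0.0595
top 0.03 1817 0.0595
top 0.04 2540 0.0589
```

{"api": "move_arm", "payload": {"series": "0 0 0.01 0 0.2; 0 0 0.02 0 0.2; 0 0 0.03 0 0.2; 0 0 0.03 0 0.2; 0 0 0.03 0 0.2"}}

```text
t: 36.95
ee_pos: [0.5863, -0.2884, 0.0459]
ee_rot: [3.142, -0.0, 0.361]
contact_force: [-0.9, -0.6, -1.9]
width: 0.0498
finger_force: 30.0
```

{"api": "move_arm", "payload": {"series": "0 0 0 0 0.6; 0 0 0 0 0.65; 0 0 0 0 0.8; 0 0 0 0 0.8; 0 0 0 0 0.8"}}

```text
t: 37.45
ee_pos: [0.5863, -0.2884, 0.0459]
ee_rot: [3.141, -0.0, 0.361]
contact_force: [0.0, 0.2, -0.2]
width: 0.0738
finger_force: 0.0
```

{"api": "move_arm", "payload": {"series": "0 0 -0.1 0 0.8; 0 0 -0.3 0 0.8; 0 0 -0.55 0 0.8; 0 0 -0.8 0 0.8; 0 0 -1 0 0.8"}}

```text
t: 37.95
ee_pos: [0.5866, -0.2888, 0.1283]
ee_rot: [3.14, -0.001, 0.361]
contact_force: [0.3, 0.4, 0.1]
width: 0.0743
finger_force: 0.0
```

```bash
python3 - <<'E'
from h import *
o=get_obs(); print(o['ee_pos'].round(4),np.degrees(o['ee_rot']).round(2),o['contact_force'].round(1))
s=snap('wrist'); P=cloud(s); Z=P[:,:,2]
u=np.array([np.cos(np.radians(20.1)),np.sin(np.radians(20.1))]); d=P[:,:,:2]-np.array([.5567,-.299]); X=d@u; Y=d@np.array([-u[1],u[0]])
for a in (-.04,-.03,-.02,-.01,0,.01,.02,.03,.04):
    k=(abs(Y)<.02)&(X<a+.01)&(X>a)&(Z>.045)&(Z<.08)
    if k.sum()>30: print('top',a,k.sum(),np.median(Z[k]).round(4))
k=(abs(Y)<.04)&(X<.07)&(X>-.05)&(Z>.05)&(Z<.062); k=cv2.morphologyEx(k.astype(np.uint8),cv2.MORPH_OPEN,np.ones((3,3)))>0
print('X',np.percentile(X[k],[1,99]).round(4),'Y',np.percentile(Y[k],[1,99]).round(4),cv2.minAreaRect((P[k][:,:2]*1000).astype(np.float32)))
t=np.array([.5567,-.299])+u*(-.113)+np.array([-u[1],u[0]])*-.005; print('button',t)
plan((o['ee_pos'][0],o['ee_pos'][1],.14,20.1,0),(t[0],t[1],.12,20.1,0),(t[0],t[1],.07,20.1,0))
E
```

```text
[ 0.5866 -0.2888  0.1283] [ 1.7993e+02 -7.0000e-02  2.0690e+01] [0.3 0.4 0.1]
top -0.04 373 0.056
top -0.03 704 0.0561
top -0.02 706 0.0566
top -0.01 736 0.0563
top 0 790 0.0562
top 0.01 804 0.0565
top 0.02 813 0.0563
top 0.03 880 0.0563
top 0.04 956 0.0559
X [-0.0335  0.05  ] Y [-0.0248  0.0239] ((563.8240966796875, -296.815673828125), (86.13825988769531, 50.27656173706055), 20.179664611816406)
button [ 0.45230065 -0.34252902]
-0.01 -0.01 -0.12 0.01 | grip 0 | x1 left
-0.9 0.03 0.13 -0.0 | grip 0 | x2 left
-0.9 0.03 0.12 -0.0 | grip 0 | x1 left
-0.0 0.0 0.63 -0.0 | grip 0 | x1 left
end [ 0.4526 -0.3422  0.0696] 19.79
```

The module lies flat in the nest: level top, centred to about 1 mm, yaw 20.2°. Now the button, with the fingers shut.

{"api": "move_arm", "payload": {"series": "-0.18 0 0 0 0.5; -0.36 0.01 0 0 0.2; -0.54 0.01 0 0 0; -0.72 0.02 0 0 0; -0.9 0.03 0 0 0"}}

```text
t: 38.5
ee_pos: [0.5179, -0.3168, 0.1255]
ee_rot: [-3.141, 0.001, 0.36]
contact_force: [0.3, 0.4, 0.1]
width: 0.0393
finger_force: 0.0
```

{"api": "move_arm", "payload": {"series": "-0.18 0 0.05 0 0; -0.36 0.01 0.1 0 0; -0.54 0.01 0.15 0 0; -0.72 0.02 0.2 0 0; -0.9 0.02 0.3 0 0"}}

```text
t: 39.0
ee_pos: [0.452, -0.3437, 0.1017]
ee_rot: [3.141, -0.0, 0.361]
contact_force: [0.8, -0.3, -0.4]
width: 0.0014
finger_force: 0.0
```

```bash
python3 - <<'E'
from h import *
o=get_obs(); print(o['ee_pos'].round(4),np.degrees(o['ee_rot']).round(2),o['width'])
s=snap('top'); r=viewer.trace('start_top','top')[0]; P=cloud(s)
m=r['region']; print(r['position'],r['confidence'],P[m].mean(0),np.percentile(P[m][:,2],[50,80,95]))
s=snap('wrist'); P=cloud(s); d=np.hypot(P[:,:,0]-.4523,P[:,:,1]+.3422); k=(d<.018)&(P[:,:,2]>.03)&(P[:,:,2]<.075); print(k.sum(),P[k].mean(0) if k.sum() else '',np.percentile(P[k][:,2],[20,50,80]) if k.sum() else '')
plan((.4523,-.3422,.064,20.1,0))
E
```

```text
[ 0.452  -0.3437  0.1017] [ 1.7997e+02 -2.0000e-02  2.0700e+01] 0.0014486953147553599
[146.4, 287.1] 0.58 [0.52683591 0.33373268 0.04295611] [0.04120743 0.04366412 0.0458897 ]
2433 [ 0.45555528 -0.34122766  0.0538804 ] [0.04994755 0.05568984 0.05641968]
0.01 -0.01 0.47 0.01 | grip 0 | x1 left
end [ 0.4523 -0.3424  0.064 ] 19.7
```

{"api": "move_arm", "payload": {"series": "0 -0.01 0.12 0 0; 0 -0.01 0.25 0 0; 0.01 -0.01 0.37 0 0; 0.01 -0.01 0.47 0 0; 0.01 -0.01 0.47 0 0"}}

```text
t: 39.65
ee_pos: [0.4531, -0.3415, 0.0628]
ee_rot: [-3.14, 0.001, 0.362]
contact_force: [-0.2, -0.5, 0.5]
width: 0.0007
finger_force: 0.0
```

{"api": "move_arm", "payload": {"series": "0 0 0.03 0 0; 0 0 0.06 0 0; 0 0 0.09 0 0; 0 0 0.11 0 0; 0 0 0.11 0 0"}}

```text
t: 40.15
ee_pos: [0.4536, -0.3421, 0.0555]
ee_rot: [3.141, -0.0, 0.361]
contact_force: [0.8, -0.2, 2.8]
width: 0.0007
finger_force: 1.2
```

{"api": "move_arm", "payload": {"series": "0 0 0.02 0 0; 0 0 0.04 0 0; 0 0 0.06 0 0; 0 0 0.06 0 0; 0 0 0.06 0 0"}}

```text
t: 40.65
ee_pos: [0.4536, -0.3421, 0.0513]
ee_rot: [3.141, -0.001, 0.361]
contact_force: [-0.7, 1.1, 11.0]
width: 0.0004
finger_force: 5.9
```

{"api": "move_arm", "payload": {"series": "0 0 0.01 0 0; 0 0 0.02 0 0; 0 0 0.03 0 0; 0 0 0.03 0 0; 0 0 0.03 0 0"}}

```text
t: 41.15
ee_pos: [0.4537, -0.3422, 0.0508]
ee_rot: [3.141, -0.003, 0.361]
contact_force: [-4.8, 7.1, 38.3]
width: 0.0006
finger_force: 19.0
```

The button is at its stop: 38 N, and it no longer moves. Releasing upward.

{"api": "move_arm", "payload": {"series": "0 0 -0.1 0 0; 0 0 -0.3 0 0; 0 0 -0.5 0 0; 0 0 -0.75 0 0; 0 0 -1 0 0"}}

```text
t: 41.65
ee_pos: [0.4531, -0.3418, 0.1286]
ee_rot: [-3.141, 0.001, 0.361]
contact_force: [0.7, 0.1, -0.1]
width: 0.0004
finger_force: 0.0
```

{"api": "move_arm", "payload": {"series": "0 0 -0.2 0 0; 0 0 -0.4 0 0; 0 0 -0.6 0 0; 0 0 -0.8 0 0; 0 0 -0.8 0 0"}}

```text
t: 42.15
ee_pos: [0.454, -0.3425, 0.1936]
ee_rot: [3.14, -0.002, 0.361]
contact_force: [0.3, 0.4, -0.2]
width: 0.0001
finger_force: 0.0
```

```bash
python3 - <<'E'
from h import *
import pickle
o=get_obs(); print(o['ee_pos'].round(4),o['contact_force'].round(1))
s=snap('top'); t=snap('scene'); w=snap('wrist'); cv2.imwrite('pics/f.png',np.hstack([s['image'][170:380,100:540],t['image'][90:300,230:430]])[:,:,::-1])
P=cloud(w); d=np.hypot(P[:,:,0]-.4523,P[:,:,1]+.3422); k=(d<.014)&(P[:,:,2]>.03)&(P[:,:,2]<.075); print('btn',k.sum(),np.percentile(P[k][:,2],[50,80,95]) if k.sum() else '')
P=cloud(s); Z=P[:,:,2]; u=np.array([np.cos(np.radians(20.1)),np.sin(np.radians(20.1))]); e=P[:,:,:2]-np.array([.5567,-.299]); X=e@u; Y=e@np.array([-u[1],u[0]])
k=(abs(Y)<.04)&(X<.07)&(X>-.036)&(Z>.05)&(Z<.062); print('mod',k.sum(),np.percentile(X[k],[1,99]).round(4),np.percentile(Y[k],[1,99]).round(4)) if k.sum()>20 else print('hidden')
D=pickle.load(open('d.pkl','rb'))
for n in('transformer','spool'):
    for r in viewer.trace(n,'top')[:1]: print(n,r['position'],r['confidence'])
E
```

```text
[ 0.454  -0.3425  0.1936] [ 0.3  0.4 -0.2]
btn 858 [0.05608794 0.0567021  0.05718455]
mod 1157 [-0.0341  0.0497] [-0.0229  0.0264]
transformer [143.6, 285.4] 0.75
spool [302.7, 205.0] 0.67
```

View pics/f.png

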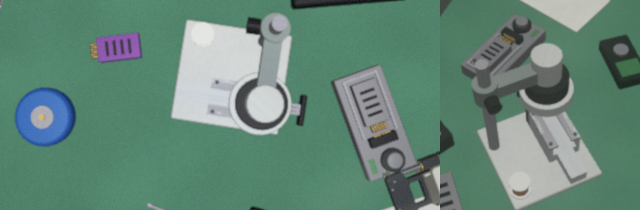

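The final picture shows the module in the nest at (370,105), tongue to the block. The button at (392,160) is up again, the ejector plate at (302,110) is back, and the spool and transformer are in their places. Handing in.

```bash
python3 -c "
from bench import ctrl; print(ctrl.finish_job())"
```

```text
the job is handed in; nothing more can be done
None
```

The job is handed in at 42 s (no verdict was returned): module flat in the nest, tongue to the contact block, button pressed and up again, ejector back; the gripper could not reach the ejector past the ring light, so I pushed it with the loose large grey module, then put that back.

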